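# Clamp the short peg in the hinged peg clamp, pin it and hold it squeezed for drilling

## Task

Get the shorter of the two turned walnut pegs that stand on the leather tool roll ready for drilling: stand it upright in the round recess of the hinged wooden peg clamp, swing the open jaw shut around it, and push the steel pin from the bit block all the way down through the lined-up holes of the jaws. Then grip the two handles of the clamp between the fingers, squeeze them firmly together, and finish like that, still squeezing, so that the peg cannot turn while I drill into it. Leave the tall peg and the other things on the bench where they are.

Things in the scene. Friction and masses are not known exactly. Their poses are not given: they have to be found in the camera images.
- clamp: Hinged beech peg clamp on a plywood base (18 mm thick, under x -74 to 39, y -62 to 62 mm), fixed. Origin: on the bench top (z 0) under the clamped peg's axis; x along the jaws from hinge to handles, y to the side the jaw opens to (the robot's side). Along x, mm: hinge -57 (upright axis at y 0), jaw blocks -50 to 40, pin hole 55, straight handles 92 to 130. Jaws 20 to 50 mm above the bench.
- fixed_jaw: The jaw that stays, on the -y side, with half of the round bore, its own handle and two steel straps with the pin hole (top 56 mm above the bench). Origin and axes as clamp. Handle 16 mm thick, 20 to 50 mm above the bench, outer face at y -22, inner face at y -6 mm; it overhangs the bare bench.
- swing_handle: Handle of the swinging jaw, moves with it. Origin: on the hinge axis at bench height; x along the jaw away from the hinge. Straight from x 149 to 187 mm, outer face at y +22, inner at +6 mm, 20 to 50 mm above the bench. With the jaw shut the two handles are 44 mm wide over their outer faces. The jaw's steel tongue with the pin hole is 112 mm from the hinge.
- swing_jaw (a joint): Angle of the swinging jaw, rad; positive = open, counter-clockwise from above about the hinge. About 0 (within 0.02) when shut on the peg, jaws parallel and pin holes in line; starts at 0.7 to 1.1, limits -0.045 and 1.25. Turns easily (about 0.5 N at the handle) and stays where it is left. Pushed at the handle's outer face it shuts until it bears on the peg.
- nest (a point): Centre of the floor of the round recess in the base for the peg's foot: 45 mm across, 6 mm deep, floor 12 mm above the bench. A peg centred here is 3 mm clear of the fixed jaw; the closing jaw slides it that far, against the fixed jaw.
- clamp_hinge (a point): On the upright hinge axis of the clamp, 35 mm above the bench.
- pin_hole (a point): Centre of the upper mouth of the pin hole, on the fixed jaw's upper strap, 56 mm above the bench. The hole is upright, 13 mm wide, and leads through upper strap, tongue of the shut swinging jaw and lower strap, open below.
- swing_push (a point): On the outer face of the swinging handle, 35 mm above the bench, 167 mm along the jaw from the hinge; moves with the jaw. A good place to push it shut.
- squeeze (a point): Midway between the two shut handles, 35 mm above the bench: where to squeeze them, the fingers closing along the clamp's y axis. The pin's grip is 55 mm away and reaches up to 90 mm, the clamped peg 110 mm away and reaches up to 100 mm above the bench.
- short_peg: The short turned walnut peg, 88 mm tall, 38 mm thick low down, 30 mm from 54 to 84 mm above its foot (grip it there, above the jaws); 0.08 kg. Stands on the flat leather flap (3 mm) of the tool roll. Origin: centre of its foot, z up its axis.
- tall_peg: The tall turned walnut peg, 118 mm tall, 38 mm thick, standing on the same flap 70 to 150 mm from the short one (either may be the nearer); not to be moved. Origin: centre of its foot.
- pin: Locking pin: steel shank 10 mm thick, 44 mm long with a pointed nose (last 6 mm), collar 23 mm wide and 4 mm high, above it a wooden grip 18 to 19 mm thick, 30 mm high. Stands upright in the bit block, collar on the block. 0.06 kg. Origin: underside of the collar, which rests on the strap (at pin_hole) when the pin is all the way down; z up.
- bit_block: Dark wooden bit block, fixed, 46 mm (x) by 136 mm (y), 50 mm high, origin at the centre of its underside. The pin stands in its hole at y -45 mm; three drill bits stand at y 10, 32 and 52 mm and reach up to 94 mm above the bench.
- wax_tin: Round wax tin, 68 mm wide, 39 mm high; not to be moved. Origin: centre of its underside.
- folding_rule: Folded wooden rule, 150 x 27 x 16 mm, lying flat; not to be moved. Origin: centre of its underside.
- offcut: Small pale offcut of wood, 70 x 32 x 20 mm; not to be moved. Origin: centre of its underside.

How it is judged:
By the outcome, as a careful person would: the job done as asked, in the order asked, and still so for the second after the job is handed in, while the arm keeps its last pose, push and grip.
It also fails if it takes over 72 s, if anything falls off the work surface, if the arm or the gripper's body presses on something with over 40 N, if the wrist force passes 120 N, or if a joint passes its speed limit or range.

## Robot

A 6-joint arm with a two-finger parallel gripper is mounted at the origin on a cart in front of the work surface, level with it; the furniture and walls round the work are solid. World frame = base frame: x ahead of the robot, y to its left, z up, the work surface at z = 0. Lengths are in m, angles in rad, forces in N, time in s.
With the tool pointing down it reaches from about 0.375 to 0.975 m from the base axis. Payload 3.8 kg.
Tool frame: the origin (TCP) lies midway between the tips of the shut fingers; the grasp point (between the pads) lies 19 mm behind it; z points along the fingers, y is the direction in which the jaws open and shut (so a half turn about z gives the same grasp; the last joint's range is limited). The gripper opens to 85 mm and grips with 20 to 120 N. Pads are 22 mm wide; open, the fingers measure 114 mm over their backs; the gripper's body (76 mm by 85 mm) begins 54 mm behind the grasp point. The pads swing forward as they close: fully open they stand 13 mm farther back than shut.
Start: joints at [-1.154, 0.264, 1.604, -0, 1.274, -0.037], TCP at [0.296, -0.607, 0.231] pointing down, gripper open.
Joint ranges: [-2.63, 2.63], [-0.94, 2.18], [0.31, 2.57], [-1.31, 4.45], [0, 2.66], [-2.55, 2.55]. Speed limits (rad/s): [2.57, 2.57, 3.14, 3.14, 3.14, 3.14].

## Interface

Orientations are given as a rotation vector (axis times angle).
In Python, from workcell import bot gives the robot as it stands.
- The arm moves only by the tool drive_tool, never from a script. Its argument "steps" is a list of rows, each a list of 2 entries, a list of its own where there are three numbers: the shift along the tool's x, y, z in mm, then the turn about the tool's z in degrees. In form: [[[dx, dy, dz], twist], ...]. A call has 1 to 8 rows; each row shifts and turns the commanded pose from where the row before left it, along the tool's axes as they then stand; what a row does not reach is not made up. A row lasts 1/12 s, in which the tool goes at most 41.7 mm and 7.16 degrees, less where a joint would pass 70% of its speed; a pose out of reach is approached as far as the arm can. A call is refused whole if a number of a shift passes 41.7 or a number of a turn 7.16, either way. A call with a gripper value outside its range is refused whole. "jaw" is the opening, from 0 (shut) to 1 (fully open), set as the call begins (left out, the last holds). The fingers move at their own pace and stop on an object; "force" is the grip in N (left out, the last holds). Time passes only in rows, so rows that do not move let the fingers close. It gives the time, the measured TCP pose, the force and the opening at its end, in the units of the state.
- bot.read_state(): the state, without advancing time (a new reading comes with each control period).
- bot.read_camera(name): name is "scene" or "top" or "wrist"; returns the picture (400x640x3 uint8, red, green, blue); there is no depth.
- bot.camera_info(name): a dict with "fx", "fy", "cx", "cy" (pixels), "position" and "attitude" of the camera in the world. Camera axes: x right, y down, z forward; pixel columns grow to the right and rows downward; lengths in m; the calibration is good to about 2 mm. A picture is of the moment at which its call begins: read the wrist's pose just before it. camera_info takes no time and is no camera call; for the wrist camera it gives the pose at the moment of the call.
- bot.finish_job(): hands the job in, once; it reports no verdict.
The state is a dict: "time": time; "q": joint angles; "joint_vel": joint speeds; "joint_torque": joint torques, N m; "tool_pos": TCP position; "tcp_rot": TCP orientation; "wrist_force": force on the tool from outside, world axes, zero at the start; "torque": the same for the moment, N m; "width": opening from 0.0 (shut) to 1.0 (fully open).
Only numpy, scipy, OpenCV 4.12 (cv2) and the standard library are available. Lean on these libraries where they do the work, as an engineer would, in place of code of your own. Each camera call takes 0.05 s, during which the arm holds its last target.

## Working session

There is one attempt and no reset: what is moved stays moved. The work goes in short steps, Python scripts to look and compute and a tool call to move; the robot and the scene stay as the last step left them, time stands still between calls to the robot, and variables do not carry over. Pictures are saved under pics/ and viewed, and the job is handed in when it is done.

Besides the shell and the picture viewer there is one more tool, called by a JSON object that holds its "api" and its "payload", one argument or row to a line. drive_tool: Moves the arm, as the interface text tells. Its arguments: {"type":"object","properties":{"steps":{"type":"array","items":{"type":"array"}},"jaw":{"type":"number"},"force":{"type":"number"}},"required":["steps"]}

```bash
mkdir -p pics; ls
python3 - <<'E'
from workcell import bot
import cv2,numpy as np
for n in ["scene","top","wrist"]:
    i=bot.camera_info(n);print(n,{k:np.round(v,4).tolist() for k,v in i.items()})
    cv2.imwrite(f"pics/{n}0.png",bot.read_camera(n)[:,:,::-1])
print(bot.read_state())
E
```

```text
pics
scene {'fx': 493.9161, 'fy': 493.9161, 'cx': 319.3165, 'cy': 196.668, 'position': [-0.0043, -1.0972, 0.5903], 'attitude': [-1.9694, 0.5419, -0.3206]}
top {'fx': 487.1907, 'fy': 487.1907, 'cx': 314.2879, 'cy': 196.7914, 'position': [0.305, -0.1505, 1.1339], 'attitude': [-2.161, 2.0331, -0.2405]}
wrist {'fx': 300.456, 'fy': 300.456, 'cx': 322.2562, 'cy': 198.5904, 'position': [0.3645, -0.5728, 0.373], 'attitude': [2.437, -1.5236, -0.2357]}
{'time': 0.15, 'q': array([-1.15389528e+00,  2.64582729e-01,  1.60507621e+00, -1.34280931e-05,
        1.27374693e+00, -3.69435816e-02]), 'joint_vel': array([ 0.00130282, -0.00289794, -0.00440352,  0.00069103, -0.00132328,
        0.00054209]), 'joint_torque': array([ 3.40596152e-04, -5.15904880e+01, -3.67959201e+01, -5.75236345e-05,
        8.11801117e-03,  1.43452593e-05]), 'tool_pos': array([ 0.29566507, -0.60614419,  0.2302377 ]), 'tcp_rot': array([-3.05931896e+00, -7.06400876e-01,  5.57333012e-04]), 'wrist_force': array([-0.22784197, -0.32497647,  0.42438102]), 'torque': array([ 0.00321952,  0.028828  , -0.01801773]), 'width': 0.9981409365183476}
```

View pics/scene0.png

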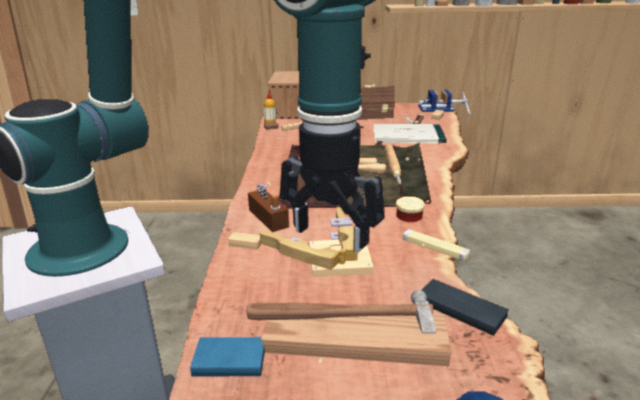

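View pics/top0.png

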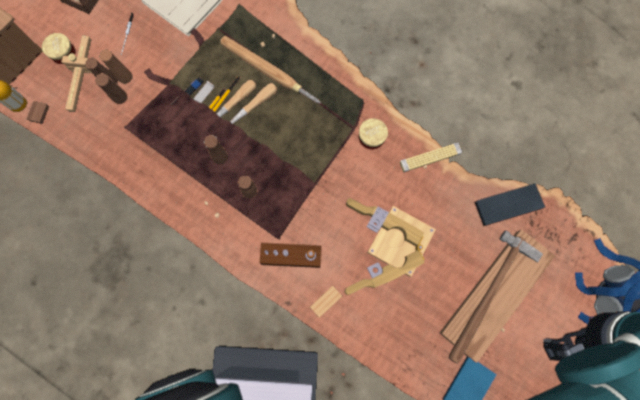

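View pics/wrist0.png

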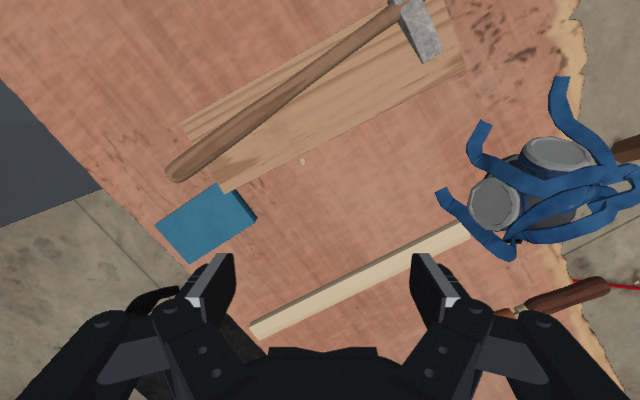

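```bash
cat > h.py <<'E'
import numpy as np,cv2
from scipy.spatial.transform import Rotation as R
from workcell import bot
def cam(n):
    i=bot.camera_info(n);return i
def proj(i,p):
    M=R.from_rotvec(i["attitude"]).as_matrix();c=(np.atleast_2d(p)-i["position"])@M
    return np.c_[i["fx"]*c[:,0]/c[:,2]+i["cx"],i["fy"]*c[:,1]/c[:,2]+i["cy"]]
def ray(i,uv,z):
    uv=np.atleast_2d(uv);M=R.from_rotvec(i["attitude"]).as_matrix()
    d=np.c_[(uv[:,0]-i["cx"])/i["fx"],(uv[:,1]-i["cy"])/i["fy"],np.ones(len(uv))]@M.T
    return i["position"]+d*((z-i["position"][2])/d[:,2])[:,None]
E
python3 - <<'E'
import cv2
from h import *
im=cv2.imread("pics/top0.png")
cv2.imwrite("pics/t1.png",cv2.resize(im[180:330,240:440],None,fx=4,fy=4,interpolation=cv2.INTER_CUBIC))
cv2.imwrite("pics/t2.png",cv2.resize(im[110:230,170:330],None,fx=5,fy=5,interpolation=cv2.INTER_CUBIC))
E
```

```text
(no output)
```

View pics/t1.png

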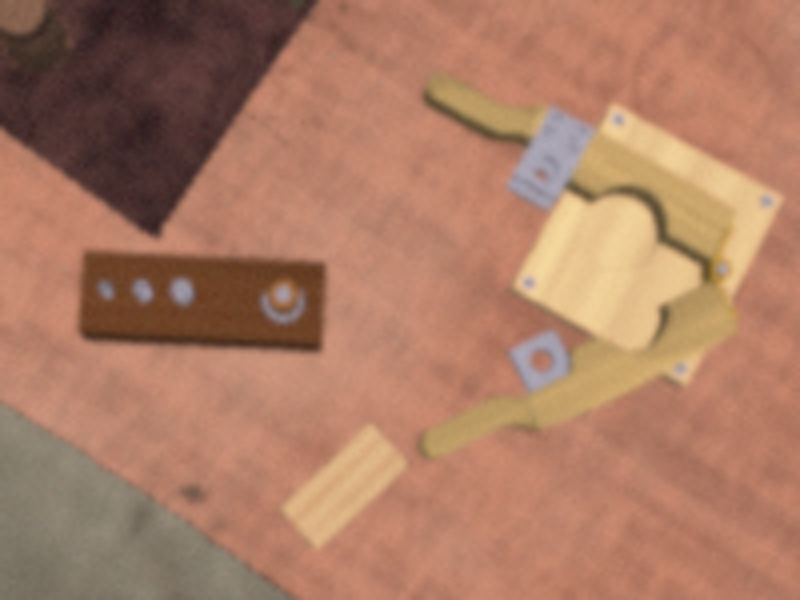

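View pics/t2.png

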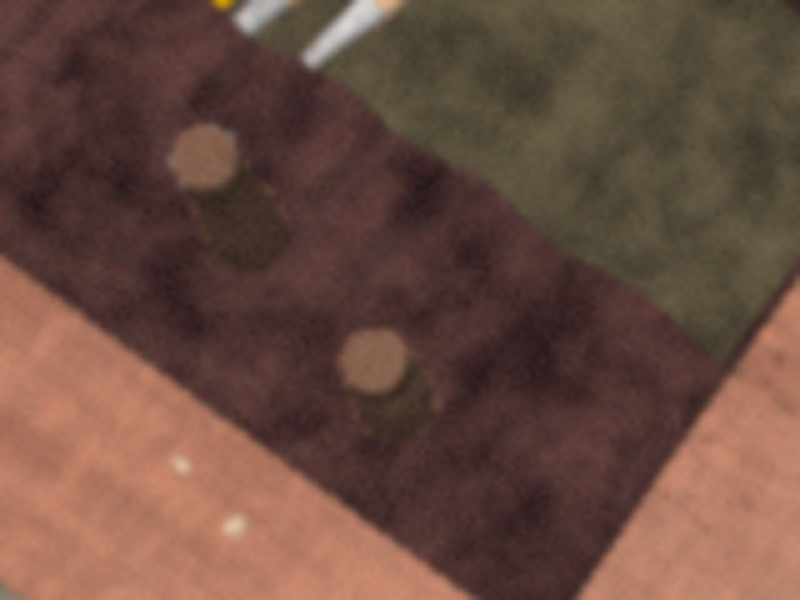

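Run:
```python
from h import *
i=cam("top")
f=lambda u,v,s,ox,oy:[(u+.5)/s-.5+ox,(v+.5)/s-.5+oy]
def g(n,u,v,z): 
    p=ray(i,[f(u,v,4,240,180)],z)[0];print(n,np.round(p*1000,1));return p
c=[g("basecorner",u,v,.018) for u,v in [(612,103),(783,200),(685,385),(513,290)]]
m=np.mean(c,0);print("mean",m)
for a,b in[(0,1),(1,2),(2,3),(3,0)]:print(np.linalg.norm(c[a]-c[b]), np.degrees(np.arctan2(*(c[b]-c[a])[1::-1])))
h=g("hinge",722,268,.055);ph=g("pinhole",543,172,.056);d=ph-h;print(np.linalg.norm(d),np.degrees(np.arctan2(d[1],d[0])))
g("tongue",541,361,.035)
g("pin",283,292,.084)
b=[g("blk",u,v,.05) for u,v in[(85,252),(326,263),(322,350),(80,337)]]
for a,bb in[(0,1),(1,2),(2,3),(3,0)]:print(np.linalg.norm(b[a]-b[bb]), np.degrees(np.arctan2(*(b[bb]-b[a])[1::-1])))
print(np.mean(b,0))
g("offcut",345,487,.02)
g("fh tip",432,90,.05);g("sh tip",425,443,.05)
for n,u,v,z in[("short",375,360,.091),("tall",205,157,.121)]:
    print(n,ray(i,[f(u,v,5,170,110)],z))
```

```text
basecorner [ 557.7 -324.2   18. ]
basecorner [ 506.2 -424.6   18. ]
basecorner [ 396.5 -369.5   18. ]
basecorner [ 444.5 -270.2   18. ]
mean [ 0.47622373 -0.34711887  0.018     ]
0.11280150106101408 -117.14115228537258
0.12275740278740918 153.30353027223947
0.11027970980692324 64.23335640079009
0.1254480384957963 -25.539534686387558
hinge [ 459.2 -381.8   55. ]
pinhole [ 507.  -280.6   56. ]
0.11197039787688347 64.69501600789681
tongue [ 403.6 -285.4   35. ]
pin [ 427.6 -139.3   84. ]
blk [447.1 -27.2  50. ]
blk [ 449.2 -161.9   50. ]
blk [ 400.9 -162.5   50. ]
blk [399.9 -28.4  50. ]
0.13478088570285232 -89.12487766738488
0.04831773003430401 -179.3417457474322
0.13404574466897973 90.43163559779592
0.04728311179767422 1.549205193534715
[ 0.42426576 -0.09500186  0.05      ]
offcut [ 328.3 -180.    20. ]
fh tip [ 551.7 -216.6   50. ]
sh tip [ 353.9 -221.6   50. ]
short [[0.57487319 0.0157185  0.091     ]]
tall [[0.6542823  0.09386632 0.121     ]]
```

```bash
cat >> h.py <<'E'
def head(s=None):
    s=s or bot.read_state();M=R.from_rotvec(s["tcp_rot"]).as_matrix()
    return np.degrees(np.arctan2(M[1,0],M[0,0])),M
def plan(target,n,x_head=None,vmax=41):
    "target mm world; constant world speed, turn spread over n rows; prints rows"
    s=bot.read_state();h,M=head(s);p=s["tool_pos"]*1000
    d=np.array(target)-p;dh=0 if x_head is None else (x_head-h+180)%360-180
    tw=-dh/n
    rows=[]
    for k in range(n):
        Mk=R.from_euler('z',np.radians(h+k*dh/n)).as_matrix()@np.diag([1,-1,-1.])
        rows.append([np.round(Mk.T@(d/n),1).tolist(),round(tw,2)])
    print("pos",np.round(p,1),"head",round(h,2),"tilt",np.round(M[2],4),"F",np.round(s["wrist_force"],1),"w",round(s["width"],3),"t",round(s["time"],2))
    print("delta",np.round(d,1),"rows",rows)
def snap(n,f,crop=None,s=1):
    i=cam(n);im=bot.read_camera(n)[:,:,::-1].copy();np.savez("pics/"+f+".npz",**i)
    cv2.imwrite("pics/raw_"+f+".png",im)
    if crop: im=im[crop[1]:crop[3],crop[0]:crop[2]]
    if s!=1: im=cv2.resize(im,None,fx=s,fy=s,interpolation=cv2.INTER_CUBIC)
    cv2.imwrite("pics/"+f+".png",im);return i
E
python3 - <<'E'
from h import *
plan([430,-440,230],8,64)
E
```

```text
pos [ 295.7 -606.1  230.2] head 26.0 tilt [ 1.0e-04 -1.8e-03 -1.0e+00] F [-0.2 -0.3  0.4] w 0.998 t 0.15
delta [134.3 166.1  -0.2] rows [[[24.2, -11.3, 0.0], np.float64(-4.75)], [[25.1, -9.3, 0.0], np.float64(-4.75)], [[25.7, -7.2, 0.0], np.float64(-4.75)], [[26.2, -5.0, 0.0], np.float64(-4.75)], [[26.6, -2.8, 0.0], np.float64(-4.75)], [[26.7, -0.6, 0.0], np.float64(-4.75)], [[26.7, 1.6, 0.0], np.float64(-4.75)], [[26.4, 3.8, 0.0], np.float64(-4.75)]]
```

{"api": "drive_tool", "payload": {
  "steps": [
    [[24,-11,0],-4.75],
    [[25,-9,0],-4.75],
    [[26,-7,0],-4.75],
    [[26,-5,0],-4.75],
    [[27,-3,0],-4.75],
    [[27,-1,0],-4.75],
    [[27,2,0],-4.75],
    [[26,4,0],-4.75]
  ]
}}

```text
time: 0.82
tool_pos: [0.4315, -0.4394, 0.2309]
tcp_rot: [-2.66, -1.67, 0.0]
wrist_force: [-0.3, -0.1, 1.0]
width: 1.0
```

{"api": "drive_tool", "payload": {
  "steps": [
    [[0,0,0],0],
    [[0,0,0],0]
  ]
}}

```text
time: 0.98
tool_pos: [0.4316, -0.4396, 0.231]
tcp_rot: [-2.662, -1.667, 0.001]
wrist_force: [0.1, -1.4, 0.3]
width: 0.999
```

Run:
```python
from h import *
snap("wrist","w1")
plan([540,-64,230],10,64)
```

```text
pos [ 431.  -440.5  231. ] head 64.02 tilt [-5.e-04 -6.e-04 -1.e+00] F [-0.4  0.4  0.2] w 0.999 t 1.03
delta [109.  376.5  -1. ] rows [[[38.6, -6.7, 0.1], np.float64(0.0)], [[38.6, -6.7, 0.1], np.float64(0.0)], [[38.6, -6.7, 0.1], np.float64(0.0)], [[38.6, -6.7, 0.1], np.float64(0.0)], [[38.6, -6.7, 0.1], np.float64(0.0)], [[38.6, -6.7, 0.1], np.float64(0.0)], [[38.6, -6.7, 0.1], np.float64(0.0)], [[38.6, -6.7, 0.1], np.float64(0.0)], [[38.6, -6.7, 0.1], np.float64(0.0)], [[38.6, -6.7, 0.1], np.float64(0.0)]]
```

View pics/w1.png

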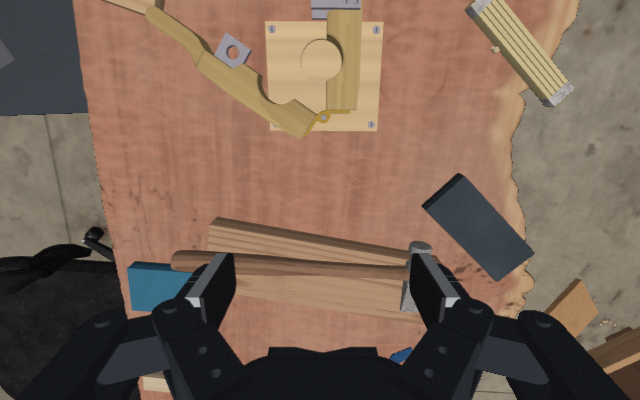

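Run:
```python
from h import *
i=np.load("pics/w1.npz")
q=lambda u,v,z:print(np.round(ray(i,[[u,v]],z)[0]*1000,1))
q(320.5,61,.018)
c=ray(i,[[264.5,22],[383,22],[381.5,131.5],[271,131.5]],.018)*1000
print(np.round(c,1),c.mean(0))
for a,b in[(0,1),(1,2),(2,3),(3,0)]:print(np.linalg.norm(c[a]-c[b]), np.degrees(np.arctan2(*(c[b]-c[a])[1::-1])))
q(323,117,.054)
q(233,52,.038)
im=cv2.imread("pics/raw_w1.png");cv2.imwrite("pics/w1c.png",cv2.resize(im[0:145,190:400],None,fx=3.8,fy=3.8,interpolation=cv2.INTER_CUBIC))
```

```text
[ 482.5 -330.2   18. ]
[[ 446.2 -270.9   18. ]
 [ 557.9 -325.2   18. ]
 [ 513.3 -428.5   18. ]
 [ 398.  -372.4   18. ]] [ 478.840663   -349.21651481   18.        ]
124.16903557019732 -25.93041038515832
112.51835375193548 -113.33355468188245
128.2365927628948 154.06572240662092
112.39887201998224 64.59486964995095
[ 459.9 -382.8   54. ]
[ 405.3 -286.    38. ]
```

View pics/w1c.png

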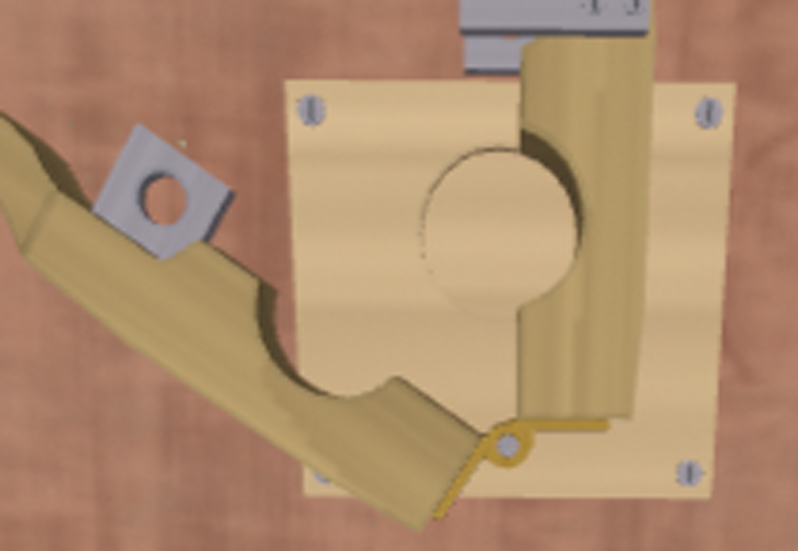

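{"api": "drive_tool", "payload": {
  "steps": [
    [[38,-7,0],0],
    [[38,-7,0],0],
    [[38,-7,0],0],
    [[38,-7,0],0],
    [[38,-7,0],0],
    [[38,-7,0],0],
    [[38,-7,0],0],
    [[38,-7,0],0]
  ]
}}

```text
time: 1.7
tool_pos: [0.5138, -0.1427, 0.2314]
tcp_rot: [2.666, 1.66, -0.0]
wrist_force: [0.7, 0.5, -0.1]
width: 1.003
```

{"api": "drive_tool", "payload": {
  "steps": [
    [[39,-7,0],0],
    [[39,-7,0],0],
    [[0,0,0],0],
    [[0,0,0],0]
  ]
}}

```text
time: 2.03
tool_pos: [0.5358, -0.0661, 0.2312]
tcp_rot: [2.662, 1.667, -0.001]
wrist_force: [-1.1, -0.8, -0.2]
width: 0.999
```

Run:
```python
from h import *
snap("wrist","w2")
plan([575,16,100],4,64)
```

```text
pos [535.5 -67.3 231.2] head 64.02 tilt [-0.001  0.    -1.   ] F [-0.8  0.2 -0. ] w 0.997 t 2.08
delta [  39.5   83.3 -131.2] rows [[[23.0, -0.2, 32.8], np.float64(0.01)], [[23.0, -0.2, 32.8], np.float64(0.01)], [[23.0, -0.2, 32.8], np.float64(0.01)], [[23.0, -0.2, 32.8], np.float64(0.01)]]
```

View pics/w2.png

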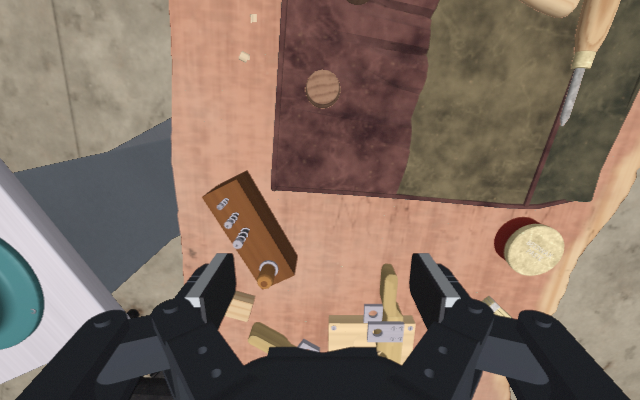

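Run:
```python
from h import *
i=np.load("pics/w2.npz")
print(np.round(ray(i,[[322.5,88.5]],.091)*1000,1))
im=cv2.imread("pics/raw_w2.png");cv2.imwrite("pics/w2c.png",cv2.resize(im[55:120,285:365],None,fx=8,fy=8,interpolation=cv2.INTER_CUBIC))
```

```text
[[575.   14.2  91. ]]
```

View pics/w2c.png

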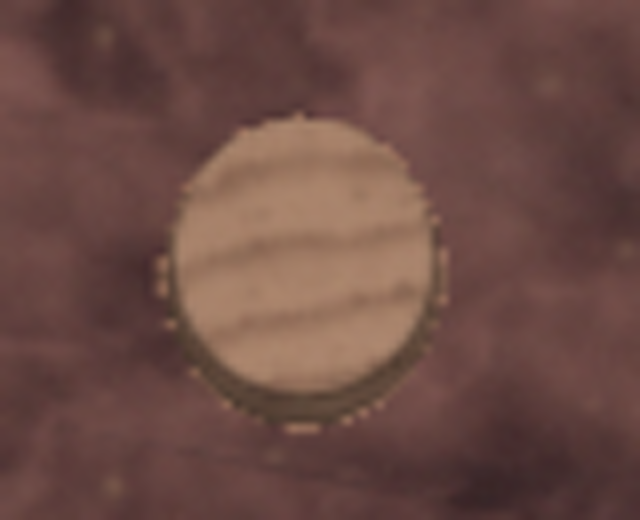

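{"api": "drive_tool", "payload": {
  "steps": [
    [[30,0,20],0],
    [[30,0,25],0],
    [[31.5,0,25],0],
    [[0,0,30],0],
    [[0,0,30],0],
    [[0,0,30],0],
    [[0,0,17],0],
    [[0,0,0],0]
  ]
}}

```text
time: 2.75
tool_pos: [0.5712, 0.013, 0.0491]
tcp_rot: [-2.663, -1.658, 0.013]
wrist_force: [-1.1, 0.8, -0.6]
width: 1.0
```

Run:
```python
from h import *
plan([575.2,15.3,53],1,64)
```

```text
pos [571.2  13.   49.1] head 63.82 tilt [-0.0047 -0.0086 -1.    ] F [-1.1  0.8 -0.6] w 1.0 t 2.75
delta [4.  2.3 3.9] rows [[[3.8, 2.6, -3.9], np.float64(-0.18)]]
```

{"api": "drive_tool", "payload": {
  "steps": [
    [[0,0,0],0],
    [[0,0,0],0]
  ]
}}

```text
time: 2.92
tool_pos: [0.5768, 0.0139, 0.0556]
tcp_rot: [2.665, 1.661, 0.002]
wrist_force: [-0.2, 0.4, 0.4]
width: 0.998
```

Run:
```python
from h import *
plan([575.2,15.3,53],1,64)
```

```text
pos [576.8  13.9  55.6] head 63.87 tilt [ 6.0e-04  1.9e-03 -1.0e+00] F [-0.2  0.4  0.4] w 0.998 t 2.92
delta [-1.6  1.4 -2.6] rows [[[0.5, -2.1, 2.6], np.float64(-0.13)]]
```

{"api": "drive_tool", "payload": {
  "steps": [
    [[0,0,1],0],
    [[0,0,0],0],
    [[0,0,0],0],
    [[0,0,0],0],
    [[0,0,0],0],
    [[0,0,0],0],
    [[0,0,0],0],
    [[0,0,0],0]
  ],
  "jaw": 0,
  "force": 40
}}

```text
time: 3.58
tool_pos: [0.5761, 0.0157, 0.0543]
tcp_rot: [2.663, 1.665, 0.001]
wrist_force: [-1.8, 0.6, 6.4]
width: 0.345
```

Run:
```python
from h import *
plan([575.2,15.3,53],1,64)
snap("wrist","w3")
```

```text
pos [576.1  15.7  54.3] head 64.02 tilt [ 4.e-04  9.e-04 -1.e+00] F [-1.8  0.6  6.4] w 0.345 t 3.58
delta [-0.9 -0.4 -1.3] rows [[[-0.7, -0.6, 1.3], np.float64(0.02)]]
```

View pics/w3.png

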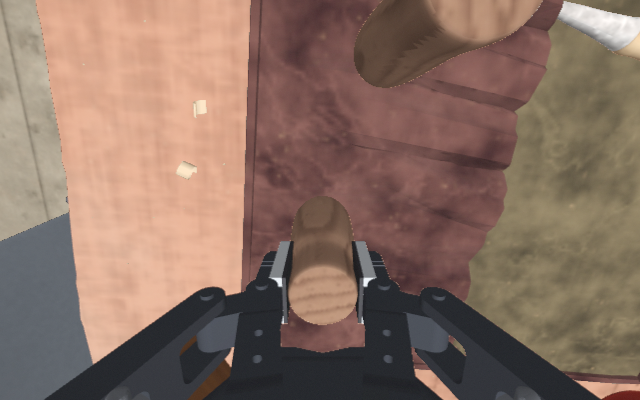

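Run:
```python
from h import *
i=np.load("pics/w3.npz")
print(np.round(ray(i,[[322.5,294],[322.5,264],[322.5,324]],.091)*1000,1))
plan([484,-331,160],9,64)
```

```text
[[576.7  17.3  91. ]
 [582.8  29.8  91. ]
 [570.2   3.9  91. ]]
pos [576.1  15.7  54.3] head 64.02 tilt [ 4.e-04  9.e-04 -1.e+00] F [-2.1  0.1  5.6] w 0.344 t 3.63
delta [ -92.1 -346.7  105.7] rows [[[-39.1, 7.7, -11.7], np.float64(0.0)], [[-39.1, 7.7, -11.7], np.float64(0.0)], [[-39.1, 7.7, -11.7], np.float64(0.0)], [[-39.1, 7.7, -11.7], np.float64(0.0)], [[-39.1, 7.7, -11.7], np.float64(0.0)], [[-39.1, 7.7, -11.7], np.float64(0.0)], [[-39.1, 7.7, -11.7], np.float64(0.0)], [[-39.1, 7.7, -11.7], np.float64(0.0)], [[-39.1, 7.7, -11.7], np.float64(0.0)]]
```

{"api": "drive_tool", "payload": {
  "steps": [
    [[0,0,-25],0],
    [[0,0,-40],0],
    [[0,0,-40],0],
    [[-20,0,0],0],
    [[-38,7,0],0],
    [[-38,7,0],0],
    [[-38,7,0],0],
    [[-38,7,0],0]
  ]
}}

```text
time: 4.3
tool_pos: [0.5246, -0.1524, 0.1582]
tcp_rot: [2.663, 1.666, -0.0]
wrist_force: [1.2, -0.6, -0.5]
width: 0.346
```

Run:
```python
from h import *
plan([484,-331,150],5,64)
```

```text
pos [ 524.6 -152.4  158.2] head 64.08 tilt [-1.e-04  1.e-04 -1.e+00] F [ 1.2 -0.6 -0.5] w 0.346 t 4.3
delta [ -40.6 -178.6   -8.2] rows [[[-35.7, 8.3, 1.6], np.float64(0.02)], [[-35.7, 8.3, 1.6], np.float64(0.02)], [[-35.7, 8.3, 1.6], np.float64(0.02)], [[-35.7, 8.3, 1.6], np.float64(0.02)], [[-35.7, 8.4, 1.6], np.float64(0.02)]]
```

{"api": "drive_tool", "payload": {
  "steps": [
    [[-36,8,2],0],
    [[-36,8,2],0],
    [[-36,8,2],0],
    [[-36,8,2],0],
    [[-34,9,0],0],
    [[0,0,0],0],
    [[0,0,0],0],
    [[0,0,0],0]
  ]
}}

```text
time: 4.97
tool_pos: [0.4838, -0.3289, 0.1497]
tcp_rot: [-2.664, -1.663, 0.0]
wrist_force: [0.3, 0.6, -1.2]
width: 0.347
```

Run:
```python
from h import *
snap("wrist","w4")
plan([484,-331,66],3,64)
```

```text
pos [ 484.1 -328.3  149.8] head 64.02 tilt [ 7.0e-04 -1.1e-03 -1.0e+00] F [ 0.2 -0.1 -0.9] w 0.345 t 5.02
delta [ -0.1  -2.7 -83.8] rows [[[-0.8, 0.4, 27.9], np.float64(0.01)], [[-0.8, 0.4, 27.9], np.float64(0.01)], [[-0.8, 0.4, 27.9], np.float64(0.01)]]
```

View pics/w4.png

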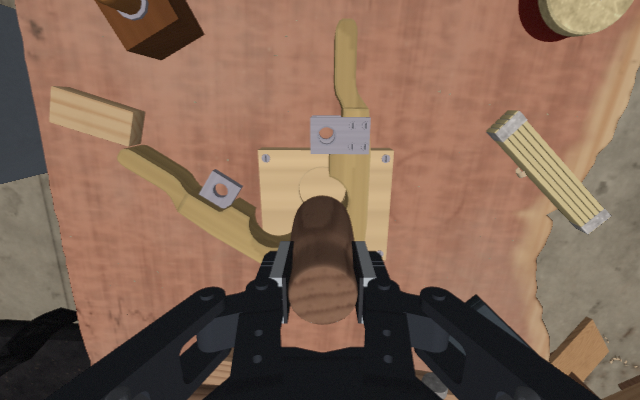

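Run:
```python
from h import *
i=np.load("pics/w4.npz")
im=cv2.imread("pics/raw_w4.png");cv2.imwrite("pics/w4c.png",cv2.resize(im[90:220,240:400],None,fx=5,fy=5,interpolation=cv2.INTER_CUBIC))
p=ray(i,[[326.5,133]],.056)[0]*1000;c=ray(i,[[258,150.5],[393,149.5]],.018)*1000
print(p,p-55*np.array([.438,.899,0]));print(c)
m=c.mean(0);print(m-39*np.array([.438,.899,0]),np.linalg.norm(c[0]-c[1]),np.degrees(np.arctan2(*(c[0]-c[1])[1::-1])))
for a in[(484,-331),(484,-328)]:
    o=np.array([*a,18.]);print(proj(i,[(o+22.5*np.array([np.cos(t),np.sin(t),0]))/1000 for t in np.radians(64+np.array([0,90,-90,]))]).round(1).tolist())
```

```text
[ 510.79233819 -280.80685338   56.        ] [ 486.70233819 -330.25185338   56.        ]
[[ 446.76003742 -270.73406654   18.        ]
 [ 557.76125106 -324.05321415   18.        ]]
[ 485.17864424 -332.45464035   18.        ] 123.14301008077089 154.34281770455934
[[323.6, 167.0], [299.9, 190.3], [347.3, 190.3]]
[[322.2, 164.1], [298.5, 187.6], [346.0, 187.5]]
```

View pics/w4c.png

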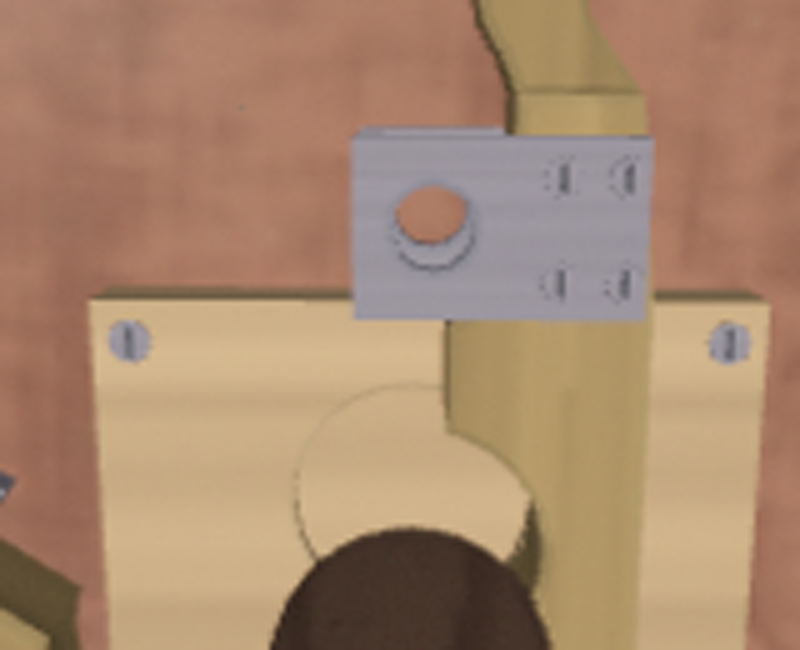

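{"api": "drive_tool", "payload": {
  "steps": [
    [[-1.5,0.5,25],0],
    [[-1.5,0.5,28],0],
    [[0,0,22],0],
    [[0,0,8],0],
    [[0,0,0],0],
    [[0,0,0],0],
    [[0,0,0],0]
  ]
}}

```text
time: 5.6
tool_pos: [0.4847, -0.3321, 0.0681]
tcp_rot: [2.662, 1.666, 0.001]
wrist_force: [0.5, 0.6, -0.6]
width: 0.348
```

Run:
```python
from h import *
plan([483.8,-331.5,63.5],1,64)
```

```text
pos [ 484.7 -332.1   68.1] head 64.07 tilt [-2.0e-04  1.3e-03 -1.0e+00] F [ 0.5  0.6 -0.6] w 0.348 t 5.6
delta [-0.9  0.6 -4.6] rows [[[0.2, -1.0, 4.6], np.float64(0.07)]]
```

{"api": "drive_tool", "payload": {
  "steps": [
    [[0,-0.5,3],0],
    [[0,0,1.5],0],
    [[0,0,0],0],
    [[0,0,0],0]
  ]
}}

```text
time: 5.93
tool_pos: [0.4836, -0.3325, 0.0631]
tcp_rot: [2.664, 1.664, 0.0]
wrist_force: [-0.1, -0.1, -0.4]
width: 0.349
```

Run:
```python
from h import *
plan([483.8,-331.5,63.5],1,64)
snap("wrist","w5")
```

```text
pos [ 483.6 -332.5   63.1] head 64.0 tilt [-1.e-04  8.e-04 -1.e+00] F [-0.1 -0.1 -0.4] w 0.349 t 5.93
delta [0.2 1.  0.4] rows [[[1.0, -0.2, -0.4], np.float64(-0.0)]]
```

View pics/w5.png

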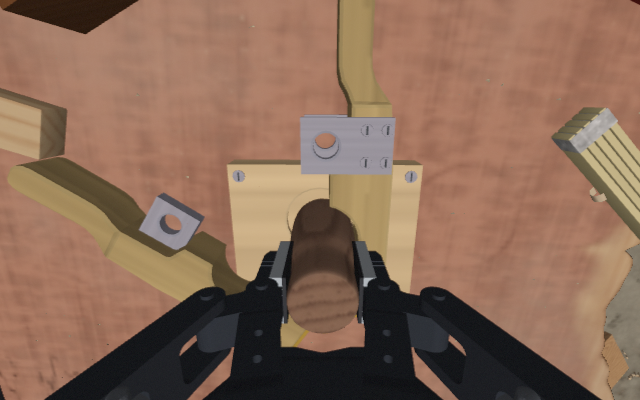

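{"api": "drive_tool", "payload": {
  "steps": [
    [[1,0,1.0],0],
    [[0,0,1],0],
    [[0,0,0],0],
    [[0,0,0],0]
  ]
}}

```text
time: 6.32
tool_pos: [0.4837, -0.3314, 0.0607]
tcp_rot: [-2.664, -1.665, 0.0]
wrist_force: [0.4, 1.2, -0.8]
width: 0.347
```

Run:
```python
from h import *
plan([483.8,-331.5,61.5],1,64)
im=cv2.imread("pics/raw_w5.png");cv2.imwrite("pics/w5c.png",cv2.resize(im[170:270,260:400],None,fx=5.5,fy=5.5,interpolation=cv2.INTER_CUBIC))
```

```text
pos [ 483.7 -331.4   60.7] head 64.0 tilt [-0.e+00 -1.e-04 -1.e+00] F [ 0.4  1.2 -0.8] w 0.347 t 6.32
delta [ 0.1 -0.1  0.8] rows [[[-0.1, 0.2, -0.8], np.float64(-0.0)]]
```

View pics/w5c.png

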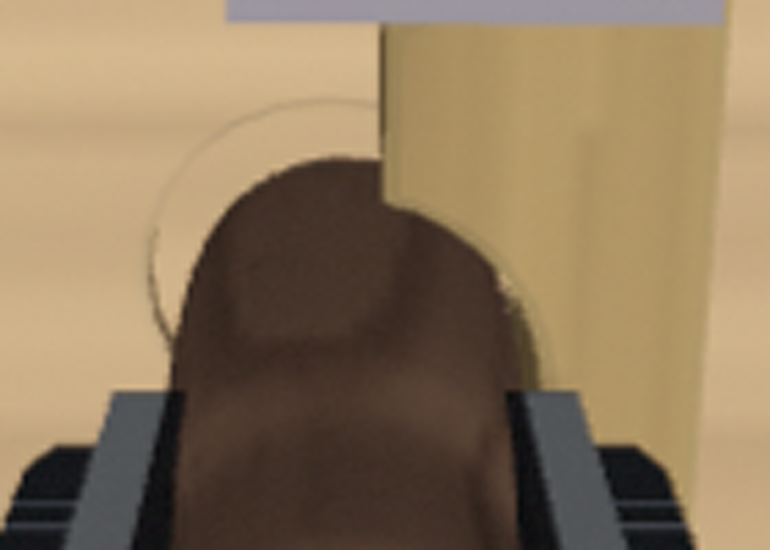

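```bash
python3 - <<'E'
from h import *
i=np.load("pics/w5.npz")
f=lambda u,v:[(u+.5)/5.5-.5+260,(v+.5)/5.5-.5+170]
ex=np.array([.438,.899,0]);ey=np.array([-.899,.438,0])
def c(n,u,v,z):
    p=ray(i,[f(u,v)],z)[0]*1000-[484,-331,0];print(n,np.round([p@ex,p@ey],1))
c("rimtop",318,98,.018);c("rimleft",150,255,.018)
for z in(.012,.016,.02):c("foot front",345,155,z);c("footleft",176,350,z)
s=bot.read_state();print(s["tool_pos"])
snap("wrist","w6")
E
python3 - <<'E'
import sys;sys.path.insert(0,'.')
import cv2
im=cv2.imread("pics/raw_w6.png");cv2.imwrite("pics/w6c.png",cv2.resize(im[170:340,250:400],None,fx=3.5,fy=3.5,interpolation=cv2.INTER_CUBIC))
E
```

```text
rimtop [23.3  3. ]
rimleft [ 3.5 23.5]
foot front [14.4 -0.2]
footleft [-11.7  21.4]
foot front [15.6 -0.2]
footleft [-9.9 21. ]
foot front [16.9 -0.2]
footleft [-8.1 20.6]
[ 0.4836996  -0.33136077  0.06068275]
```

View pics/w6c.png

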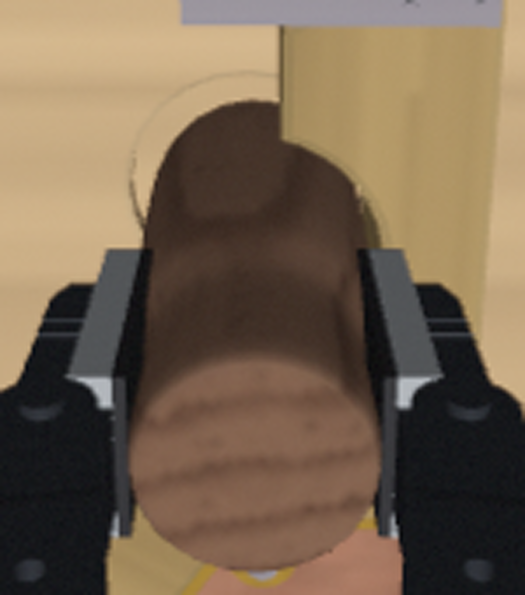

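{"api": "drive_tool", "payload": {
  "steps": [
    [[1,0,1],0],
    [[0,0,0.5],0],
    [[0,0,0],0],
    [[0,0,0],0]
  ]
}}

```text
time: 6.7
tool_pos: [0.4842, -0.3304, 0.0592]
tcp_rot: [-2.664, -1.665, 0.0]
wrist_force: [-0.1, -0.4, -0.6]
width: 0.347
```

Run:
```python
from h import *
plan([483.8,-331.5,61.5],1,64)
```

```text
pos [ 484.2 -330.4   59.2] head 64.01 tilt [ 0.e+00 -2.e-04 -1.e+00] F [-0.1 -0.4 -0.6] w 0.347 t 6.7
delta [-0.4 -1.1  2.3] rows [[[-1.2, 0.2, -2.3], np.float64(0.01)]]
```

Run:
```python
import cv2,numpy as np
from h import *
snap("wrist","w7")
o=[cv2.resize(cv2.imread(f"pics/raw_w{k}.png")[190:345,270:375],None,fx=2.5,fy=2.5,interpolation=cv2.INTER_CUBIC) for k in(3,4,7)]
cv2.imwrite("pics/cmp.png",np.hstack(o))
snap("scene","s7",(290,180,430,290),5.5)
```

```text
(no output)
```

View pics/cmp.png

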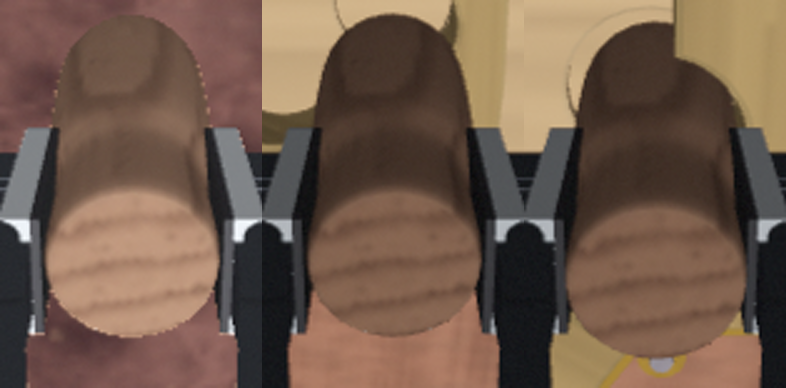

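View pics/s7.png

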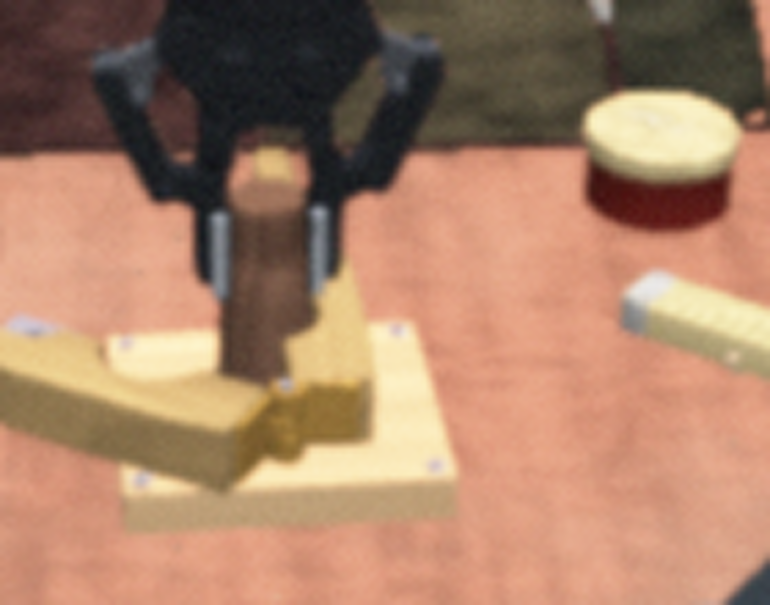

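Run:
```python
from h import *
i=np.load("pics/w7.npz")
ex=np.array([.438,.899,0]);ey=np.array([-.899,.438,0])
for u,v,z in[(323,199,.012),(323,193,.018),(322.5,302,.1),(322.5,272,.1),(322.5,333,.1)]:
    p=ray(i,[[u,v]],z)[0]*1000-[484,-331,0];print(np.round([p@ex,p@ey],1))
i=np.load("pics/w3.npz")
for u,v,z in[(322.5,196,.003)]:
    p=ray(i,[[u,v]],z)[0]*1000-[576.1,15.7,0];print(np.round([p@ex,p@ey],1))
```

```text
[16.8 -0.2]
[22.8 -0.2]
[1.5 0.2]
[15.2  0.2]
[-13.6   0.2]
[17.  -0.1]
```

{"api": "drive_tool", "payload": {
  "steps": [
    [[0,0,0],0],
    [[0,0,0],0],
    [[0,0,0],0],
    [[0,0,0],0],
    [[0,0,-15],0],
    [[0,0,-30],0],
    [[0,0,-35],0],
    [[0,0,0],0]
  ],
  "jaw": 0.8
}}

```text
time: 7.47
tool_pos: [0.4883, -0.3334, 0.147]
tcp_rot: [2.654, 1.659, 0.007]
wrist_force: [1.9, -0.9, 1.4]
width: 0.798
```

Run:
```python
from h import *
snap("wrist","w8")
plan([404,-300,140],3,64)
```

```text
pos [ 487.3 -332.8  144.5] head 64.0 tilt [-0.0018  0.0097 -1.    ] F [ 0.2  0.1 -0.1] w 0.804 t 7.52
delta [-83.3  32.8  -4.5] rows [[[-2.4, -29.8, 1.5], np.float64(-0.0)], [[-2.4, -29.8, 1.5], np.float64(-0.0)], [[-2.4, -29.8, 1.5], np.float64(-0.0)]]
```

View pics/w8.png

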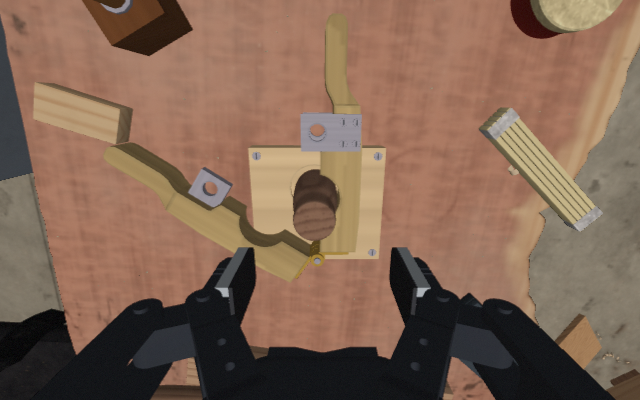

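```bash
cat >> h.py <<'E'
O=np.array([484,-331.]);YAW=64
def rot(a): a=np.radians(a);return np.array([[np.cos(a),-np.sin(a)],[np.sin(a),np.cos(a)]])
H=O+rot(YAW)@[-57,0]
def pushpt(phi,gap=0,r=167):
    e=14.5*np.cos(np.radians(phi))+11*np.sin(np.radians(phi))
    return H+rot(YAW+phi)@[r,22+e+gap]
E
python3 - <<'E'
from h import *
i=np.load("pics/w8.npz")
p=ray(i,[[210.5,188]],.038)[0]*1000
d=p[:2]-H;print(p,np.linalg.norm(d),np.degrees(np.arctan2(d[1],d[0]))-YAW)
print(H,pushpt(57,12))
plan([*pushpt(57,12),145],6,64)
pr=pushpt(57,12)
for phi in list(range(55,-1,-5)):
    q=pushpt(phi);dd=rot(64).T@(q-pr);print(phi,np.round(q,1),"dx,dy tool",np.round([dd[0],-dd[1]],1));pr=q
E
```

```text
[ 405.45903585 -285.49503383   38.        ] 110.57082803484442 54.96920091858182
[ 459.01284463 -382.23126064] [ 329.18082886 -265.41442867]
pos [ 487.3 -332.8  144.5] head 64.0 tilt [-0.0018  0.0097 -1.    ] F [ 0.2  0.1 -0.1] w 0.804 t 7.52
delta [-158.2   67.3    0.5] rows [[[-1.5, -28.6, -0.1], np.float64(-0.0)], [[-1.5, -28.6, -0.1], np.float64(-0.0)], [[-1.5, -28.6, -0.1], np.float64(-0.0)], [[-1.5, -28.6, -0.1], np.float64(-0.0)], [[-1.5, -28.6, -0.1], np.float64(-0.0)], [[-1.5, -28.6, -0.1], np.float64(-0.0)]]
55 [ 343.7 -255.2] dx,dy tool [15.5  8.5]
50 [ 354.8 -245.8] dx,dy tool [13.3  5.9]
45 [ 366.8 -237.4] dx,dy tool [12.9  7.1]
40 [ 379.6 -229.9] dx,dy tool [12.3  8.3]
35 [ 393.2 -223.6] dx,dy tool [11.6  9.4]
30 [ 407.4 -218.4] dx,dy tool [10.8 10.5]
25 [ 422.1 -214.6] dx,dy tool [ 9.9 11.6]
20 [ 437.3 -212. ] dx,dy tool [ 8.9 12.5]
15 [ 452.7 -210.9] dx,dy tool [ 7.8 13.4]
10 [ 468.3 -211.2] dx,dy tool [ 6.6 14.1]
5 [ 483.9 -212.9] dx,dy tool [ 5.3 14.8]
0 [ 499.4 -216.1] dx,dy tool [ 3.9 15.3]
```

{"api": "drive_tool", "payload": {
  "steps": [
    [[-1,-28,0],0],
    [[-2,-29,0],0],
    [[-2,-29,0],0],
    [[-1,-29,0],0],
    [[-2,-29,0],0],
    [[-1,-28,5],0],
    [[0,0,30],0],
    [[0,0,35],0]
  ],
  "jaw": 0
}}

```text
time: 8.18
tool_pos: [0.3263, -0.2642, 0.0708]
tcp_rot: [2.659, 1.66, 0.003]
wrist_force: [0.1, 0.2, -0.2]
width: -0.0
```

{"api": "drive_tool", "payload": {
  "steps": [
    [[0,0,35],0],
    [[0,0,14],0],
    [[0,0,0],0],
    [[0,0,0],0]
  ]
}}

```text
time: 8.52
tool_pos: [0.3245, -0.262, 0.0191]
tcp_rot: [-2.661, -1.663, 0.002]
wrist_force: [-0.3, 0.2, 0.7]
width: -0.002
```

Run:
```python
from h import *
plan([*pushpt(57,12),26],1,64)
snap("wrist","w9")
```

```text
pos [ 324.5 -262.    19.1] head 64.0 tilt [ 0.001  -0.0035 -1.    ] F [-0.3  0.2  0.7] w -0.002 t 8.52
delta [ 4.7 -3.4  6.9] rows [[[-1.0, 5.7, -6.9], np.float64(-0.0)]]
```

View pics/w9.png

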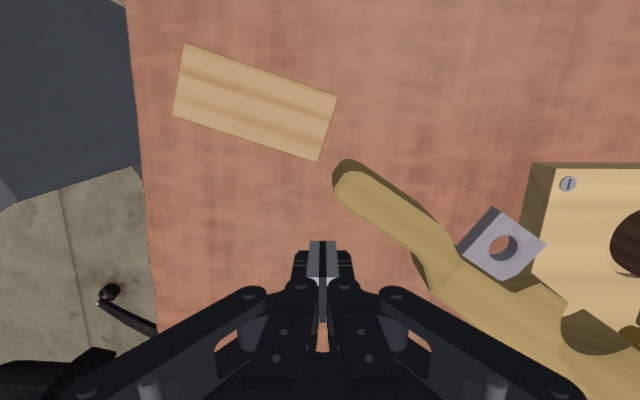

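{"api": "drive_tool", "payload": {
  "steps": [
    [[7,7,-10],0],
    [[8,7,0],0],
    [[13,6,0],0],
    [[13,7,0],0],
    [[12,8,0],0]
  ]
}}

```text
time: 8.98
tool_pos: [0.3833, -0.2312, 0.0325]
tcp_rot: [2.661, 1.663, 0.003]
wrist_force: [-0.6, -0.5, 0.1]
width: 0.001
```

Run:
```python
from h import *
plan([*pushpt(40,0),29],1,64)
snap("wrist","w10")
```

```text
pos [ 383.3 -231.2   32.5] head 64.01 tilt [-6.0e-04  4.5e-03 -1.0e+00] F [-0.6 -0.5  0.1] w 0.001 t 8.98
delta [-3.6  1.3 -3.5] rows [[[-0.5, -3.8, 3.5], np.float64(0.01)]]
```

View pics/w10.png

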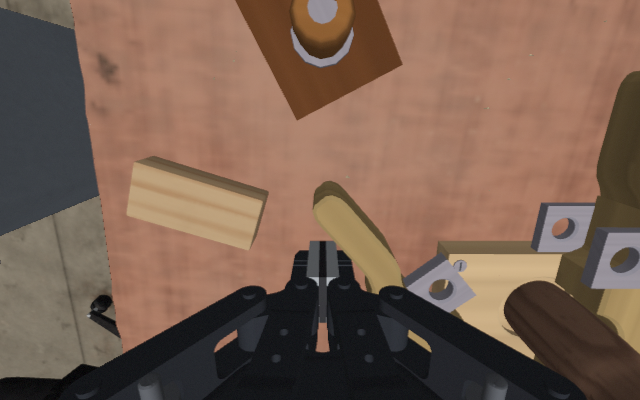

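{"api": "drive_tool", "payload": {
  "steps": [
    [[12,8,2],0],
    [[11,10,0],0],
    [[10,11,0],0],
    [[9,12,0],0],
    [[8,13,0],0],
    [[0,0,0],0]
  ]
}}

```text
time: 9.53
tool_pos: [0.4554, -0.2102, 0.0299]
tcp_rot: [2.659, 1.664, 0.005]
wrist_force: [1.0, -0.3, -0.6]
width: 0.005
```

Run:
```python
from h import *
plan([*pushpt(15,0),29],1,64)
snap("wrist","w11")
```

```text
pos [ 455.4 -210.2   29.9] head 64.09 tilt [ 2.0e-04  5.3e-03 -1.0e+00] F [ 1.  -0.3 -0.6] w 0.005 t 9.53
delta [-2.6 -0.7 -0.9] rows [[[-1.8, -2.1, 0.9], np.float64(0.09)]]
```

View pics/w11.png

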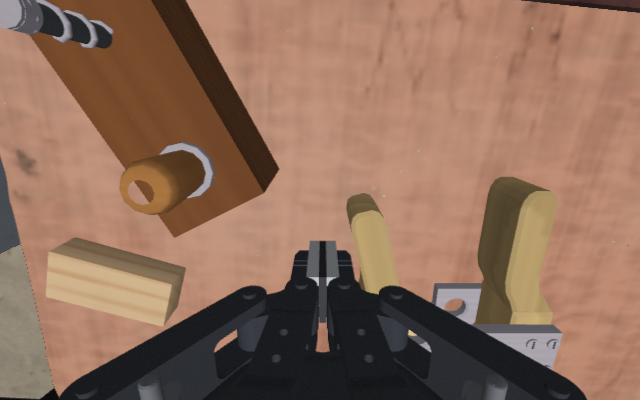

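{"api": "drive_tool", "payload": {
  "steps": [
    [[5,12,0],0],
    [[5,14,0],0],
    [[3,8,0],0],
    [[0,0,0],0],
    [[0,0,0],0]
  ]
}}

```text
time: 10.0
tool_pos: [0.4868, -0.2129, 0.0283]
tcp_rot: [-2.664, -1.665, 0.001]
wrist_force: [-0.4, 0.2, 1.1]
width: 0.001
```

Run:
```python
from h import *
plan([*pushpt(0,0),29],1,64)
snap("wrist","w12")
```

```text
pos [ 486.8 -212.9   28.3] head 64.01 tilt [-1.e-04 -5.e-04 -1.e+00] F [-0.4  0.2  1.1] w 0.001 t 10.0
delta [12.6 -3.3  0.7] rows [[[2.6, 12.7, -0.7], np.float64(0.01)]]
```

View pics/w12.png

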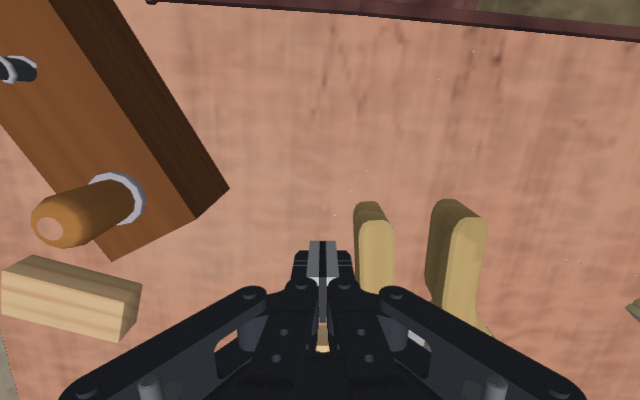

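{"api": "drive_tool", "payload": {
  "steps": [
    [[1,4,0],0],
    [[0,4,0],0],
    [[0,2,0],0],
    [[0,1,0],0],
    [[0,1,0],0],
    [[0,0,0],0],
    [[0,0,0],0]
  ]
}}

```text
time: 10.63
tool_pos: [0.4983, -0.2172, 0.0283]
tcp_rot: [2.664, 1.665, 0.0]
wrist_force: [-0.4, 0.3, -0.1]
width: -0.001
```

Run:
```python
from h import *
plan([*pushpt(0,0),29],1,64)
snap("wrist","w13")
```

```text
pos [ 498.3 -217.2   28.3] head 64.0 tilt [-1.e-04  1.e-04 -1.e+00] F [-0.4  0.3 -0.1] w -0.001 t 10.63
delta [1.1 1.1 0.7] rows [[[1.5, 0.5, -0.7], np.float64(0.0)]]
```

View pics/w13.png

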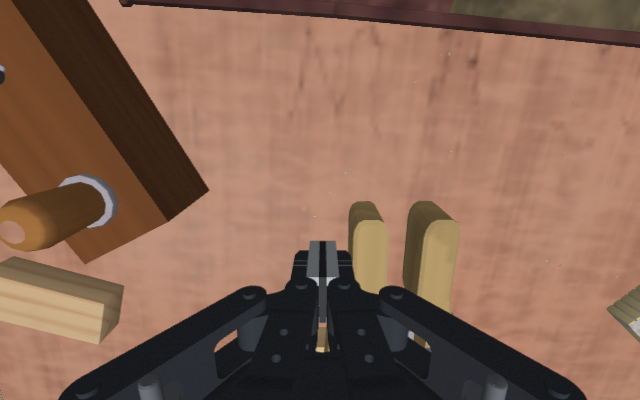

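Run:
```python
from h import *
i=np.load("pics/w13.npz")
for u in(355,387,424,455):
    p=ray(i,[[u,260]],.05)[0]*1000;print(np.round(rot(64).T@(p[:2]-O),1))
```

```text
[117.6  22.4]
[117.6   7.9]
[117.6  -8.9]
[117.6 -22.9]
```

{"api": "drive_tool", "payload": {
  "steps": [
    [[0,1,0],0],
    [[0,1,0],0],
    [[0,1,0],0],
    [[0,0,0],0],
    [[0,0,0],0]
  ]
}}

```text
time: 11.1
tool_pos: [0.5011, -0.2185, 0.0283]
tcp_rot: [2.664, 1.665, 0.0]
wrist_force: [-0.1, 0.2, 0.1]
width: 0.001
```

Run:
```python
from h import *
plan([*pushpt(0,0),29],1,64)
print(rot(64).T@bot.read_state()["wrist_force"][:2])
```

```text
pos [ 501.1 -218.5   28.3] head 64.0 tilt [-0.e+00  2.e-04 -1.e+00] F [-0.1  0.2  0.1] w 0.001 t 11.1
delta [-1.7  2.4  0.7] rows [[[1.4, -2.6, -0.7], np.float64(0.0)]]
[0.13411446 0.17192476]
```

{"api": "drive_tool", "payload": {
  "steps": [
    [[0,1,0],0],
    [[0,0,0],0],
    [[0,0,0],0]
  ]
}}

```text
time: 11.35
tool_pos: [0.5017, -0.2188, 0.0282]
tcp_rot: [-2.664, -1.665, 0.0]
wrist_force: [-1.7, 1.2, 0.3]
width: -0.004
```

{"api": "drive_tool", "payload": {
  "steps": [
    [[0,1,0],0],
    [[0,0,0],0],
    [[0,0,0],0]
  ]
}}

```text
time: 11.6
tool_pos: [0.5021, -0.2189, 0.0282]
tcp_rot: [-2.663, -1.664, 0.001]
wrist_force: [-4.6, 2.5, 2.9]
width: 0.001
```

Run:
```python
from h import *
plan([*pushpt(0,0),29],1,64)
print(rot(64).T@bot.read_state()["wrist_force"][:2])
snap("wrist","w14")
i=np.load("pics/w14.npz")
im=cv2.imread("pics/raw_w14.png");cv2.imwrite("pics/w14c.png",cv2.resize(im[190:350,280:480],None,fx=4,fy=3.7,interpolation=cv2.INTER_CUBIC))
```

```text
pos [ 502.1 -218.9   28.2] head 64.0 tilt [ 1.0e-04 -1.7e-03 -1.0e+00] F [-4.6  2.5  2.9] w 0.001 t 11.6
delta [-2.7  2.8  0.8] rows [[[1.3, -3.6, -0.8], np.float64(0.0)]]
[0.26263718 5.19692323]
```

View pics/w14c.png

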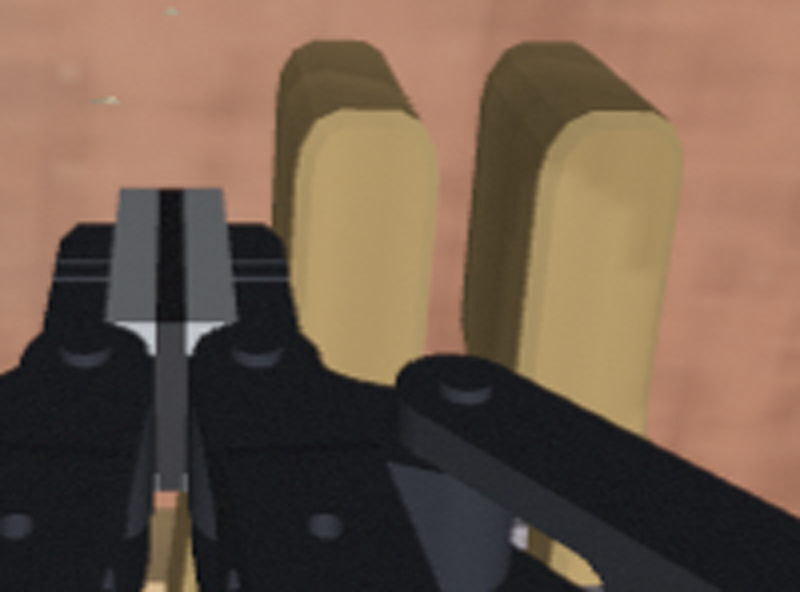

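{"api": "drive_tool", "payload": {
  "steps": [
    [[0,1,0],0],
    [[0,0,0],0],
    [[0,-10,0],0],
    [[0,-15,-10],0],
    [[0,-20,-35],0],
    [[0,-20,-40],0],
    [[0,-20,-37],0]
  ],
  "jaw": 0
}}

```text
time: 12.23
tool_pos: [0.4278, -0.1829, 0.1477]
tcp_rot: [2.664, 1.665, -0.0]
wrist_force: [-0.1, -0.1, 1.7]
width: 0.001
```

Run:
```python
from h import *
plan([393,-213,150],1,64)
```

```text
pos [ 427.8 -182.9  147.7] head 64.0 tilt [-2.e-04  2.e-04 -1.e+00] F [-0.1 -0.1  1.7] w 0.001 t 12.23
delta [-34.8 -30.1   2.3] rows [[[-42.3, -18.1, -2.3], np.float64(-0.0)]]
```

{"api": "drive_tool", "payload": {
  "steps": [
    [[-21,-9,0],0],
    [[-22,-9,0],0],
    [[0,0,0],0],
    [[0,0,0],0],
    [[0,0,0],0],
    [[0,0,0],0]
  ],
  "jaw": 0.55
}}

```text
time: 12.73
tool_pos: [0.3941, -0.2138, 0.1469]
tcp_rot: [2.664, 1.665, 0.001]
wrist_force: [-0.2, -0.1, -0.4]
width: 0.546
```

Run:
```python
from h import *
snap("wrist","w15")
plan([427.5,-139.5,120],1,64)
```

```text
pos [ 394.1 -213.7  146.9] head 64.03 tilt [ 2.e-04 -0.e+00 -1.e+00] F [ 0.4  0.6 -1.1] w 0.548 t 12.78
delta [ 33.4  74.2 -26.9] rows [[[81.3, -2.5, 26.9], np.float64(0.03)]]
```

View pics/w15.png

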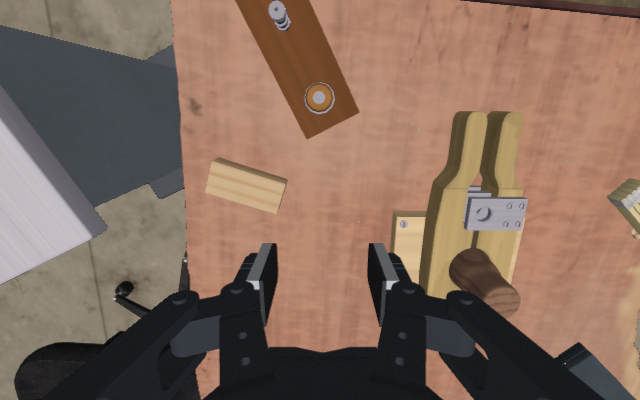

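Run:
```python
from h import *
i=np.load("pics/w15.npz")
im=cv2.imread("pics/raw_w15.png");cv2.imwrite("pics/w15c.png",np.hstack([cv2.resize(im[75:120,295:345],None,fx=7,fy=7,interpolation=cv2.INTER_CUBIC),cv2.resize(im[185:230,455:505],None,fx=7,fy=7,interpolation=cv2.INTER_CUBIC)]))
print(i["position"])
```

```text
[ 0.42736673 -0.14486592  0.28991224]
```

View pics/w15c.png

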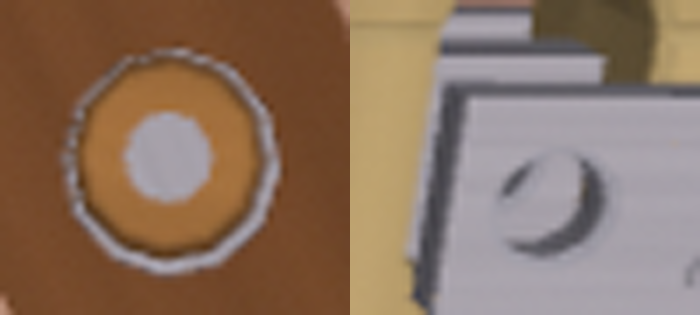

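Run:
```python
from h import *
i=np.load("pics/w15.npz")
a=ray(i,[[319.6,97.9]],.053)[0]*1000;b=ray(i,[[319.1,97.5]],.084)[0]*1000
print(a,b)
c=(a+b)/2
plan([c[0],c[1],110],3,64)
```

```text
[ 427.66656984 -140.34104634   53.        ] [ 427.44417176 -140.56944241   84.        ]
pos [ 394.1 -213.7  146.9] head 64.03 tilt [ 2.e-04 -0.e+00 -1.e+00] F [ 0.4  0.6 -1.1] w 0.548 t 12.78
delta [ 33.4  73.2 -36.9] rows [[[26.8, -0.7, 12.3], np.float64(0.01)], [[26.8, -0.7, 12.3], np.float64(0.01)], [[26.8, -0.7, 12.3], np.float64(0.01)]]
```

{"api": "drive_tool", "payload": {
  "steps": [
    [[26,-1,5],0],
    [[27,0,8],0],
    [[27,-1,8],0],
    [[0,0,20],0],
    [[0,0,25],0],
    [[0,0,18],0],
    [[0,0,0],0],
    [[0,0,0],0]
  ]
}}

```text
time: 13.45
tool_pos: [0.4261, -0.1403, 0.062]
tcp_rot: [-2.661, -1.664, 0.003]
wrist_force: [0.6, -0.7, 0.6]
width: 0.549
```

{"api": "drive_tool", "payload": {
  "steps": [
    [[0,0,0],0],
    [[0,0,0],0]
  ]
}}

```text
time: 13.62
tool_pos: [0.4284, -0.1417, 0.0646]
tcp_rot: [2.662, 1.664, 0.003]
wrist_force: [0.4, -0.2, 0.2]
width: 0.553
```

Run:
```python
from h import *
plan([427.5,-140.4,57],1,64)
```

```text
pos [ 428.4 -141.7   64.6] head 64.0 tilt [ 2.0e-04  2.7e-03 -1.0e+00] F [ 0.4 -0.2  0.2] w 0.553 t 13.62
delta [-0.9  1.3 -7.6] rows [[[0.8, -1.3, 7.6], np.float64(0.0)]]
```

{"api": "drive_tool", "payload": {
  "steps": [
    [[0.5,0,4],0],
    [[0,0,2],0],
    [[0,0,0],0],
    [[0,0,0],0],
    [[0,0,0],0]
  ]
}}

```text
time: 14.03
tool_pos: [0.4272, -0.1408, 0.0574]
tcp_rot: [2.664, 1.665, 0.0]
wrist_force: [0.0, 0.2, -0.0]
width: 0.549
```

{"api": "drive_tool", "payload": {
  "steps": [
    [[0,0,0],0],
    [[0,0,0],0],
    [[0,0,0],0],
    [[0,0,0],0],
    [[0,0,0],0],
    [[0,0,0],0]
  ],
  "jaw": 0,
  "force": 80
}}

```text
time: 14.53
tool_pos: [0.4273, -0.1408, 0.0576]
tcp_rot: [2.664, 1.665, 0.0]
wrist_force: [-2.0, 0.5, 4.5]
width: 0.192
```

Run:
```python
from h import *
plan([427.5,-140.4,57],1,64)
snap("wrist","w16")
```

```text
pos [ 427.3 -140.8   57.6] head 64.0 tilt [-0.e+00  2.e-04 -1.e+00] F [-2.   0.5  4.5] w 0.192 t 14.53
delta [ 0.2  0.4 -0.6] rows [[[0.5, 0.1, 0.6], np.float64(0.0)]]
```

View pics/w16.png

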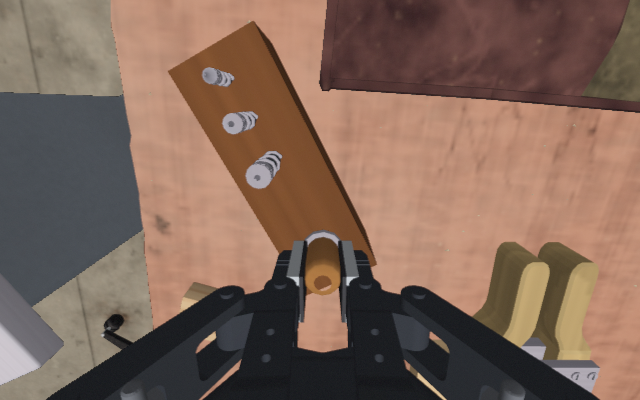

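{"api": "drive_tool", "payload": {
  "steps": [
    [[0,0,-15],0],
    [[0,0,-30],0],
    [[0,0,-40],0],
    [[0,0,-30],0],
    [[0,0,0],0],
    [[0,0,0],0]
  ]
}}

```text
time: 15.08
tool_pos: [0.4289, -0.1414, 0.1743]
tcp_rot: [2.661, 1.663, 0.005]
wrist_force: [-0.5, -0.7, -1.6]
width: 0.19
```

Run:
```python
from h import *
snap("wrist","w17")
o=[]
for k,(u,v) in {4:(326,135),5:(326,143),8:(318,132)}.items():
    o.append(cv2.resize(cv2.imread(f"pics/raw_w{k}.png")[v-15:v+15,u-16:u+16],None,fx=8,fy=8,interpolation=cv2.INTER_CUBIC))
im=cv2.imread("pics/raw_w17.png")
cv2.imwrite("pics/holes.png",np.hstack(o))
plan([430,-250,172],4,64)
```

```text
pos [ 427.3 -140.8  172.3] head 64.0 tilt [ 1.0e-04  1.1e-03 -1.0e+00] F [-0.4  0.2 -1.6] w 0.182 t 15.13
delta [   2.7 -109.2   -0.3] rows [[[-24.2, 12.6, 0.1], np.float64(-0.0)], [[-24.2, 12.6, 0.1], np.float64(-0.0)], [[-24.2, 12.6, 0.1], np.float64(-0.0)], [[-24.2, 12.6, 0.1], np.float64(-0.0)]]
```

View pics/holes.png

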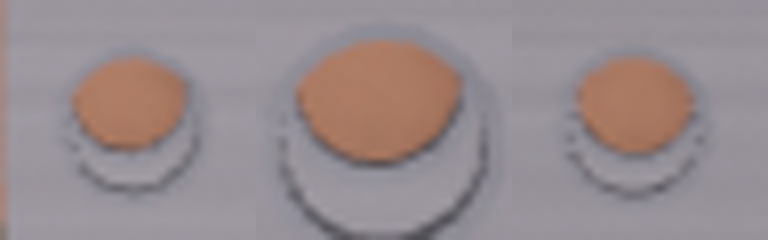

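View pics/w17.png

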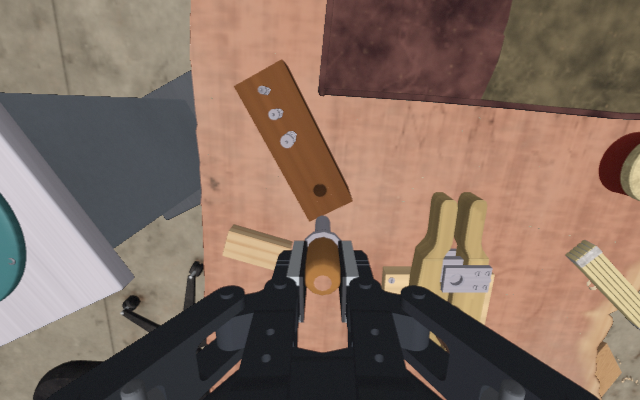

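Run:
```python
from h import *
for k,u,v in[(4,326.1,134.8),(5,325.1,144),(8,317,131.8)]:
    p=ray(np.load(f"pics/w{k}.npz"),[[u,v]],.056)[0]*1000;print(k,p.round(1), (rot(64).T@(p[:2]-O)).round(1))
# pin: nose tip & axis in w17
i=np.load("pics/w17.npz");s=bot.read_state();t=s["tool_pos"]*1000
zc=t[2]-7.5
print("pred collar/nose px if at TCP xy",proj(i,[[t[0]/1e3,t[1]/1e3,zc/1e3],[t[0]/1e3,t[1]/1e3,zc/1e3-.044],[t[0]/1e3,t[1]/1e3,zc/1e3+.034]]).round(1))
im=cv2.imread("pics/raw_w17.png");cv2.imwrite("pics/w17c.png",cv2.resize(im[205:305,285:360],None,fx=6,fy=6,interpolation=cv2.INTER_CUBIC))
```

```text
4 [ 509.9 -281.9   56. ] [55.5 -1.8]
5 [ 509.9 -281.3   56. ] [56.  -1.5]
8 [ 510.1 -281.9   56. ] [55.6 -2. ]
pred collar/nose px if at TCP xy [[319.4 247.1]
 [319.6 218.6]
 [319.2 281.3]]
```

View pics/w17c.png

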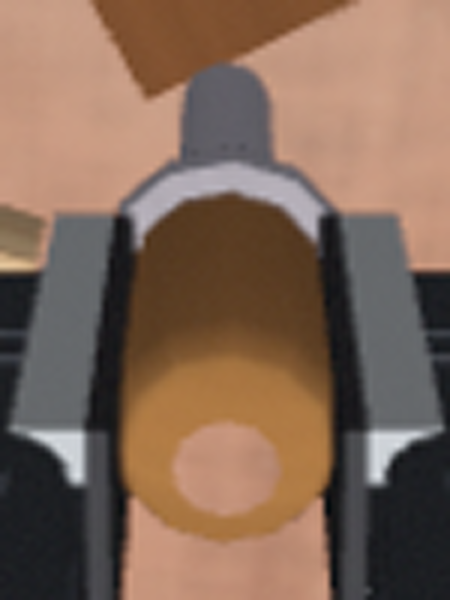

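Run:
```python
from h import *
plan([508.4,-281,118],5,64)
```

```text
pos [ 427.3 -140.8  172.3] head 64.0 tilt [ 1.0e-04  1.1e-03 -1.0e+00] F [-0.4  0.2 -1.6] w 0.182 t 15.13
delta [  81.1 -140.2  -54.3] rows [[[-18.1, 26.9, 10.9], np.float64(-0.0)], [[-18.1, 26.9, 10.9], np.float64(-0.0)], [[-18.1, 26.9, 10.9], np.float64(-0.0)], [[-18.1, 26.9, 10.9], np.float64(-0.0)], [[-18.1, 26.9, 10.9], np.float64(-0.0)]]
```

{"api": "drive_tool", "payload": {
  "steps": [
    [[-18,27,10],0],
    [[-18,27,10],0],
    [[-18,27,10],0],
    [[-18,27,10],0],
    [[-18.5,26.5,12],0],
    [[0,0,0],0],
    [[0,0,0],0],
    [[0,0,0],0]
  ]
}}

```text
time: 15.8
tool_pos: [0.5065, -0.2798, 0.1177]
tcp_rot: [-2.661, -1.662, 0.003]
wrist_force: [0.1, 1.1, -1.2]
width: 0.189
```

Run:
```python
from h import *
snap("wrist","w18",(250,150,400,310),4)
plan([508.4,-281,113],1,64)
```

```text
pos [ 506.9 -279.6  118.6] head 64.01 tilt [ 6.0e-04 -3.5e-03 -1.0e+00] F [-0.2  0.  -0.2] w 0.19 t 15.85
delta [ 1.5 -1.4 -5.6] rows [[[-0.6, 1.9, 5.6], np.float64(0.01)]]
```

View pics/w18.png

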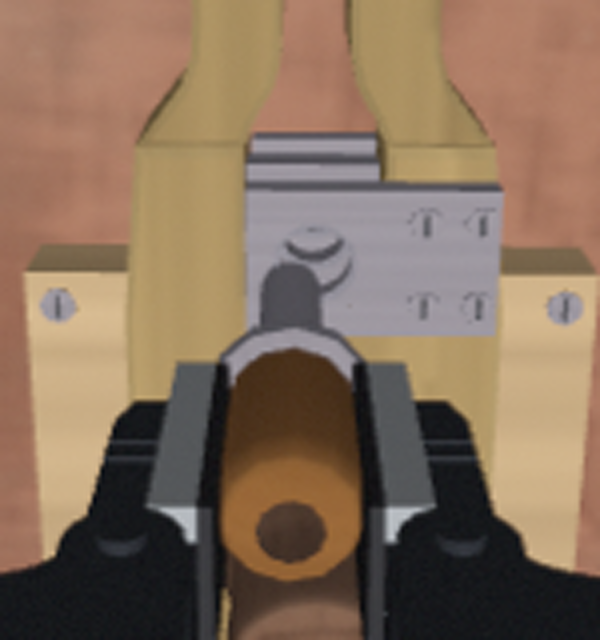

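{"api": "drive_tool", "payload": {
  "steps": [
    [[0,1.5,3],0],
    [[0,0,0],0],
    [[0,0,0],0]
  ]
}}

```text
time: 16.1
tool_pos: [0.5095, -0.2809, 0.1176]
tcp_rot: [2.663, 1.666, 0.0]
wrist_force: [0.3, 0.3, -1.1]
width: 0.183
```

Run:
```python
from h import *
i=snap("wrist","w19",(290,190,365,260),8)
plan([508.4,-281,113],1,64)
t=bot.read_state()["tool_pos"]
z=t[2]-.0515
print(proj(i,[[t[0],t[1],z],[t[0],t[1],.056]]))
```

```text
pos [ 509.7 -281.1  117.7] head 64.05 tilt [-0.e+00  7.e-04 -1.e+00] F [ 1.2  1.2 -1.2] w 0.184 t 16.15
delta [-1.3  0.1 -4.7] rows [[[-0.5, -1.2, 4.7], np.float64(0.05)]]
[[322.67689264 219.60383169]
 [322.63983205 214.42575213]]
```

View pics/w19.png

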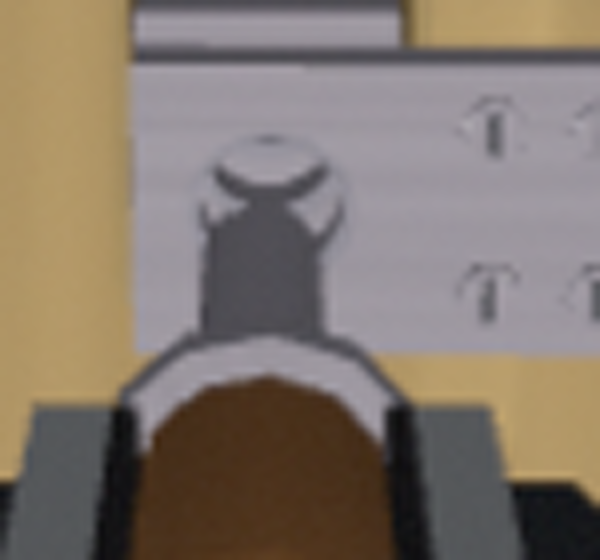

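Run:
```python
from h import *
i=snap("wrist","w20")
t=bot.read_state()["tool_pos"];z=t[2]-.0515
print(t,proj(i,[[t[0],t[1],z],[t[0],t[1],z+.006],[t[0],t[1],.056]]))
im=cv2.imread("pics/raw_w20.png")[200:240,300:350].astype(float)
im=np.clip((im-50)*1.8,0,255).astype(np.uint8)
cv2.imwrite("pics/w20c.png",cv2.resize(im,None,fx=14,fy=14,interpolation=cv2.INTER_NEAREST))
```

```text
[ 0.50976548 -0.28122931  0.11778642] [[322.57331712 219.54001355]
 [322.59627966 222.80884756]
 [322.53675099 214.33463822]]
```

View pics/w20c.png

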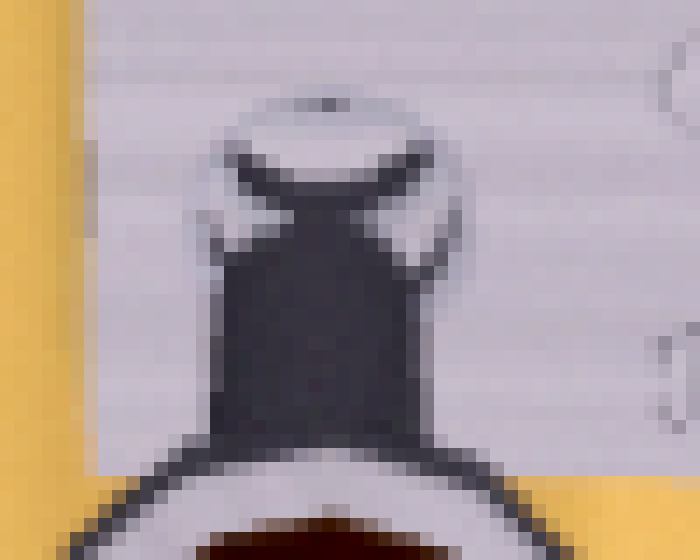

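Run:
```python
from h import *
from scipy.optimize import least_squares
i=np.load("pics/w17.npz");t=np.array([427.3,-140.8,172.3])
ex=np.array([*(rot(64)@[1,0]),0]);ey=np.array([*(rot(64)@[0,1]),0])
M=R.from_rotvec(i["attitude"]).as_matrix();print("cam axis",M[:,2], "cam rel TCP", (i["position"]*1e3-t)@ex,(i["position"]*1e3-t)@ey)
def v(dx,dz,xa,za,th): 
    a=dx+xa*np.cos(th)+za*np.sin(th);b=-7.5+dz+za*np.cos(th)-xa*np.sin(th)
    return proj(i,[(t+a*ex+[0,0,b])/1e3])[0,1]
for dx in(-2,0,2):
  for dz in(-5,0,5):
    print(dx,dz,"collar bot/top front",round(v(dx,dz,11.5,0,0),1),round(v(dx,dz,11.5,4,0),1),"top",round(v(dx,dz,0,34,0),1),"tip",round(v(dx,dz,2,-44,0),1),"should",round(v(dx,dz,5,-38,0),1))
```

```text
cam axis [-0.12671065 -0.27274472 -0.95370579] cam rel TCP 76.63981968018719 -0.6907697348214429
-2 -5 collar bot/top front 228.0 230.8 top 279.1 tip 216.1 should 215.1
-2 0 collar bot/top front 231.6 234.6 top 285.2 tip 218.6 should 217.7
-2 5 collar bot/top front 235.4 238.6 top 291.7 tip 221.3 should 220.4
0 -5 collar bot/top front 224.7 227.5 top 275.3 tip 213.4 should 212.4
0 0 collar bot/top front 228.2 231.2 top 281.3 tip 215.9 should 214.9
0 5 collar bot/top front 231.9 235.0 top 287.8 tip 218.5 should 217.6
2 -5 collar bot/top front 221.4 224.2 top 271.6 tip 210.8 should 209.7
2 0 collar bot/top front 224.8 227.7 top 277.5 tip 213.2 should 212.1
2 5 collar bot/top front 228.5 231.5 top 283.8 tip 215.8 should 214.8
```

{"api": "drive_tool", "payload": {
  "steps": [
    [[-0.8,0.4,3],0],
    [[0,0,6],0],
    [[0,0,6],0],
    [[0,0,0],0],
    [[0,0,0],0]
  ]
}}

```text
time: 16.62
tool_pos: [0.5089, -0.2822, 0.1011]
tcp_rot: [-2.663, -1.664, 0.001]
wrist_force: [0.2, -0.6, -0.7]
width: 0.188
```

Run:
```python
from h import *
plan([509.5,-281.5,63.5],1,64)
snap("wrist","w21",(280,180,380,260),7)
```

```text
pos [ 508.9 -282.2  101.1] head 63.99 tilt [ 2.0e-04 -2.1e-03 -1.0e+00] F [ 0.2 -0.6 -0.7] w 0.188 t 16.62
delta [  0.6   0.7 -37.6] rows [[[0.8, 0.2, 37.6], np.float64(-0.01)]]
```

View pics/w21.png

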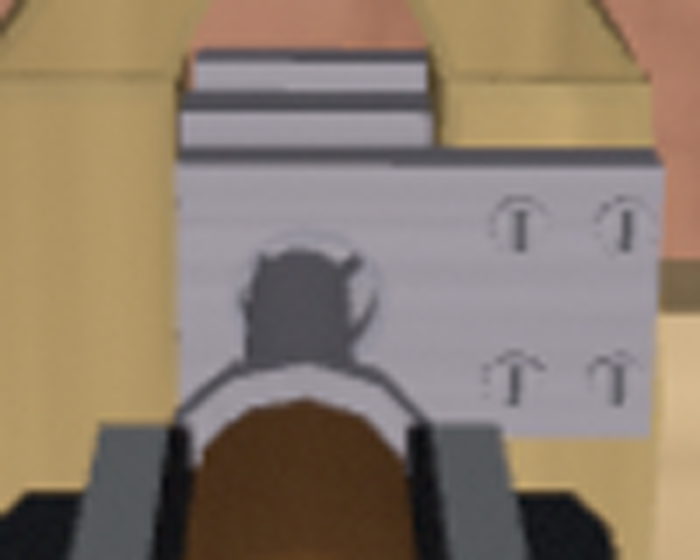

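{"api": "drive_tool", "payload": {
  "steps": [
    [[0,0.8,0],0],
    [[0,0,5],0],
    [[0,0,5],0],
    [[0,0,0],0],
    [[0,0,0],0]
  ]
}}

```text
time: 17.08
tool_pos: [0.51, -0.2827, 0.0915]
tcp_rot: [-2.663, -1.664, 0.001]
wrist_force: [0.0, -0.5, 0.1]
width: 0.189
```

Run:
```python
from h import *
plan([509.5,-281.5,63.5],1,64)
snap("wrist","w22",(280,180,380,260),7)
```

```text
pos [ 510.  -282.7   91.5] head 64.0 tilt [ 2.0e-04 -1.1e-03 -1.0e+00] F [ 0.  -0.5  0.1] w 0.189 t 17.08
delta [ -0.5   1.2 -28. ] rows [[[0.8, -1.0, 28.0], np.float64(-0.0)]]
```

View pics/w22.png

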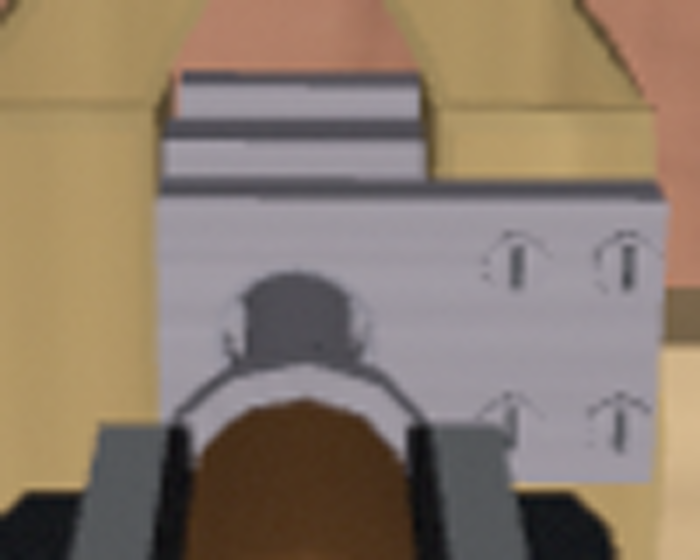

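{"api": "drive_tool", "payload": {
  "steps": [
    [[-0.5,0,0],0],
    [[0,0,4],0],
    [[0,0,4],0],
    [[0,0,0],0],
    [[0,0,0],0]
  ]
}}

```text
time: 17.55
tool_pos: [0.5099, -0.2832, 0.0836]
tcp_rot: [-2.664, -1.664, 0.001]
wrist_force: [-0.3, 0.1, 0.7]
width: 0.188
```

{"api": "drive_tool", "payload": {
  "steps": [
    [[0,0,4],0],
    [[0,0,4],0],
    [[0,0,0],0],
    [[0,0,0],0]
  ]
}}

```text
time: 17.88
tool_pos: [0.5099, -0.2832, 0.0756]
tcp_rot: [-2.663, -1.664, 0.001]
wrist_force: [-0.0, -0.4, -0.5]
width: 0.19
```

Run:
```python
from h import *
plan([509.5,-281.5,63.5],1,64)
snap("wrist","w23",(230,160,430,310),4)
```

```text
pos [ 509.9 -283.2   75.6] head 64.0 tilt [ 1.e-04 -1.e-03 -1.e+00] F [-0.  -0.4 -0.5] w 0.19 t 17.88
delta [ -0.4   1.7 -12.1] rows [[[1.3, -1.1, 12.1], np.float64(-0.0)]]
```

View pics/w23.png

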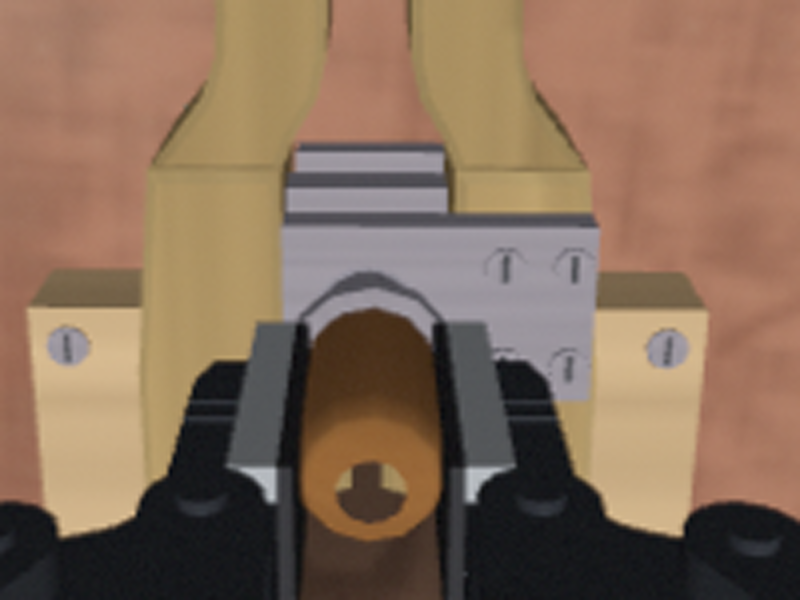

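{"api": "drive_tool", "payload": {
  "steps": [
    [[0,0,4],0],
    [[0,0,3],0],
    [[0,0,2],0],
    [[0,0,1],0],
    [[0,0,0],0],
    [[0,0,0],0]
  ]
}}

```text
time: 18.43
tool_pos: [0.5102, -0.2834, 0.0661]
tcp_rot: [-2.664, -1.665, 0.0]
wrist_force: [-1.0, 0.5, -0.3]
width: 0.188
```

{"api": "drive_tool", "payload": {
  "steps": [
    [[0,0,1],0],
    [[0,0,1],0],
    [[0,0,0],0],
    [[0,0,0],0]
  ]
}}

```text
time: 18.77
tool_pos: [0.5102, -0.2834, 0.0642]
tcp_rot: [-2.664, -1.665, 0.0]
wrist_force: [-0.3, 0.0, -0.5]
width: 0.188
```

{"api": "drive_tool", "payload": {
  "steps": [
    [[0,0,1],0],
    [[0,0,1],0],
    [[0,0,0],0],
    [[0,0,0],0]
  ]
}}

```text
time: 19.1
tool_pos: [0.5104, -0.2835, 0.0636]
tcp_rot: [2.664, 1.665, 0.0]
wrist_force: [-3.5, 2.4, 6.0]
width: 0.186
```

Run:
```python
from h import *
plan([509.5,-281.5,63.5],1,64)
snap("wrist","w24",(230,160,430,310),4)
```

```text
pos [ 510.4 -283.5   63.6] head 64.0 tilt [-0.e+00  3.e-04 -1.e+00] F [-3.5  2.4  6. ] w 0.186 t 19.1
delta [-0.9  2.  -0.1] rows [[[1.4, -1.7, 0.1], np.float64(0.0)]]
```

View pics/w24.png

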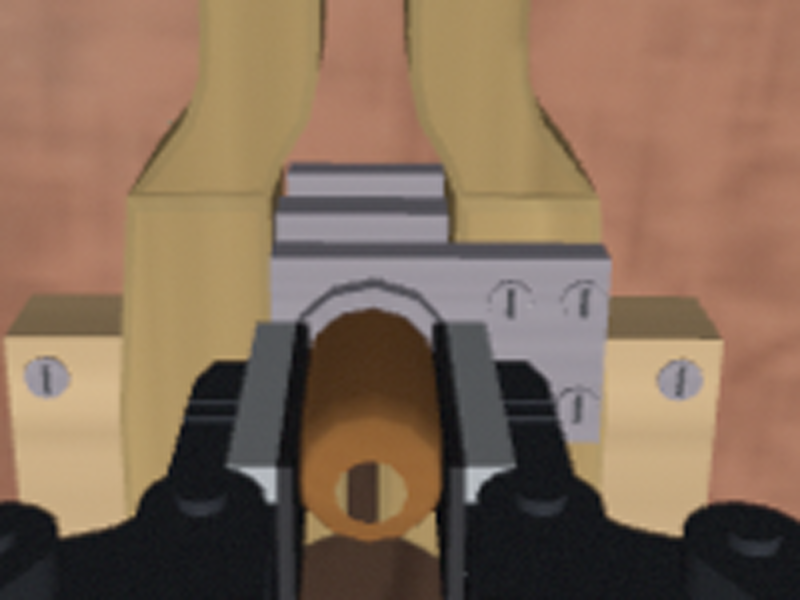

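{"api": "drive_tool", "payload": {
  "steps": [
    [[0,0,1],0],
    [[0,0,1],0],
    [[0,0,0],0],
    [[0,0,0],0]
  ]
}}

```text
time: 19.48
tool_pos: [0.5105, -0.2835, 0.0635]
tcp_rot: [2.664, 1.665, 0.0]
wrist_force: [-6.6, 4.5, 18.0]
width: 0.186
```

{"api": "drive_tool", "payload": {
  "steps": [
    [[0,0,-3],0],
    [[0,0,0],0],
    [[0,0,0],0],
    [[0,0,0],0],
    [[0,0,0],0],
    [[0,0,-15],0],
    [[0,0,-25],0],
    [[0,0,-30],0]
  ],
  "jaw": 0.55
}}

```text
time: 20.15
tool_pos: [0.5082, -0.2822, 0.131]
tcp_rot: [-2.66, -1.662, 0.004]
wrist_force: [0.8, -0.2, -0.7]
width: 0.549
```

Run:
```python
from h import *
plan([484,-331,180],1,64)
snap("wrist","w25")
snap("scene","s25",(300,190,420,290),6)
```

```text
pos [ 508.2 -282.2  131. ] head 64.0 tilt [ 6.0e-04 -6.1e-03 -1.0e+00] F [ 0.8 -0.2 -0.7] w 0.549 t 20.15
delta [-24.2 -48.8  49. ] rows [[[-54.5, -0.4, -49.0], np.float64(-0.0)]]
```

View pics/w25.png

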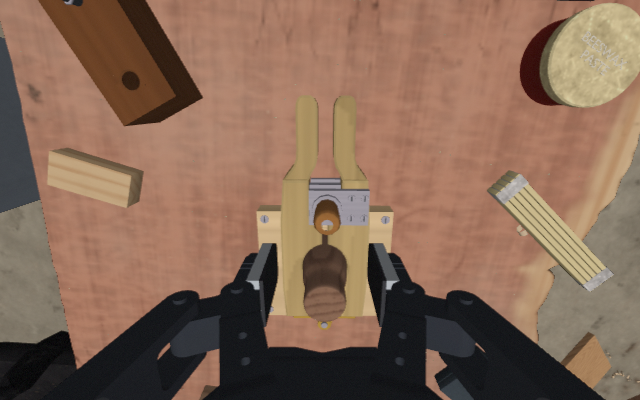

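View pics/s25.png

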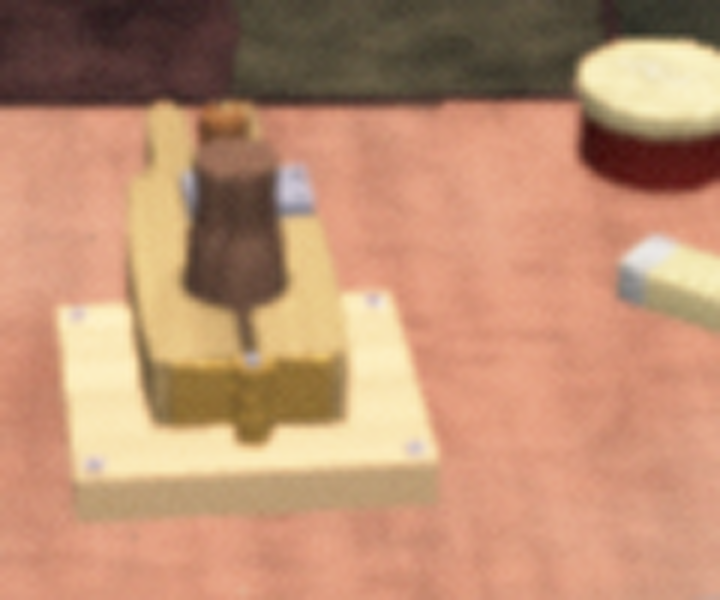

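Run:
```python
from h import *
plan([533.5,-232.8,16],1,64)
i=np.load("pics/w25.npz")
for u,v in[(297,130),(319,130),(334,130),(356.5,130)]:
    p=ray(i,[[u,v]],.05)[0]*1000;print((rot(64).T@(p[:2]-O)).round(1))
```

```text
pos [ 513.6 -285.5  138.5] head 64.0 tilt [-9.0e-04  9.4e-03 -1.0e+00] F [ 0.2 -0.8  0.6] w 0.553 t 20.25
delta [  19.9   52.7 -122.5] rows [[[56.0, -5.2, 122.5], np.float64(0.0)]]
[112.8  18.6]
[112.8   2.6]
[112.8  -8.3]
[112.8 -24.7]
```

{"api": "drive_tool", "payload": {
  "steps": [
    [[28,0,0],0],
    [[28,0,0],0],
    [[0,0,15],0],
    [[0,0,30],0],
    [[0,0,30],0],
    [[0,0,25],0],
    [[0,0,0],0],
    [[0,0,0],0]
  ],
  "jaw": 1
}}

```text
time: 20.92
tool_pos: [0.5327, -0.232, 0.0309]
tcp_rot: [-2.66, -1.662, 0.005]
wrist_force: [0.1, -0.2, 1.0]
width: 1.0
```

Run:
```python
from h import *
plan([533.5,-232.8,16],1,64)
snap("wrist","w26")
```

```text
pos [ 532.7 -232.    30.9] head 64.01 tilt [ 0.     -0.0055 -1.    ] F [ 0.1 -0.2  1. ] w 1.0 t 20.92
delta [  0.8  -0.8 -14.9] rows [[[-0.4, 1.1, 14.9], np.float64(0.01)]]
```

View pics/w26.png

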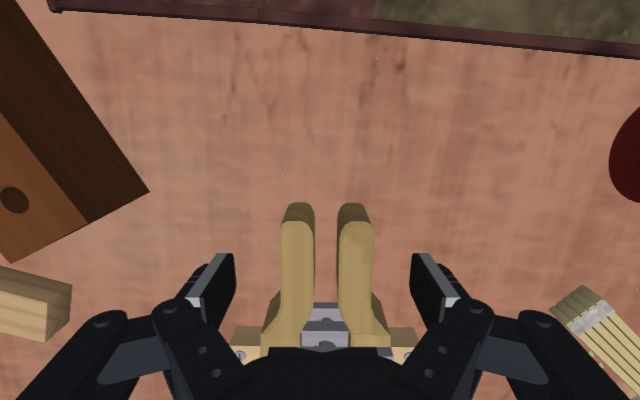

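{"api": "drive_tool", "payload": {
  "steps": [
    [[0,1.2,5],0],
    [[0,0,7],0],
    [[0,0,0],0],
    [[0,0,0],0],
    [[0,0,0],0],
    [[0,0,0],0]
  ]
}}

```text
time: 21.47
tool_pos: [0.5362, -0.2338, 0.0218]
tcp_rot: [2.664, 1.664, 0.001]
wrist_force: [0.3, -0.8, -0.2]
width: 0.999
```

Run:
```python
from h import *
plan([533.5,-232.8,16],1,64)
snap("wrist","w27")
```

```text
pos [ 536.2 -233.8   21.8] head 64.0 tilt [ 0.     0.001 -1.   ] F [ 0.3 -0.8 -0.2] w 0.999 t 21.47
delta [-2.7  1.  -5.8] rows [[[-0.3, -2.9, 5.8], np.float64(-0.0)]]
```

View pics/w27.png

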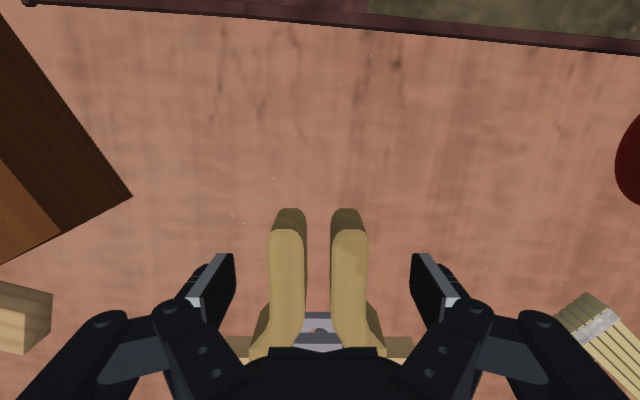

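{"api": "drive_tool", "payload": {
  "steps": [
    [[0,-1.8,3],0],
    [[0,0,2],0],
    [[0,0,0],0],
    [[0,0,0],0],
    [[0,0,0],0]
  ]
}}

```text
time: 21.93
tool_pos: [0.5342, -0.2327, 0.0161]
tcp_rot: [-2.664, -1.665, 0.0]
wrist_force: [0.3, -0.4, -0.2]
width: 0.999
```

{"api": "drive_tool", "payload": {
  "steps": [
    [[0,0,0],0],
    [[0,0,0],0],
    [[0,0,0],0],
    [[0,0,0],0],
    [[0,0,0],0],
    [[0,0,0],0]
  ],
  "jaw": 0,
  "force": 50
}}

```text
time: 22.43
tool_pos: [0.5355, -0.2333, 0.0168]
tcp_rot: [2.665, 1.661, 0.003]
wrist_force: [5.6, -1.7, -0.6]
width: 0.468
```

Run:
```python
from h import *
s=bot.read_state();print(rot(64).T@s["wrist_force"][:2],s["torque"])
plan([533.5,-232.8,16],1,64)
snap("wrist","w28")
```

```text
[ 0.88326891 -5.78905027] [ 0.01045963 -0.14960983 -1.11756262]
pos [ 535.5 -233.3   16.8] head 63.86 tilt [ 9.0e-04  2.5e-03 -1.0e+00] F [ 5.6 -1.7 -0.6] w 0.468 t 22.43
delta [-2.   0.5 -0.8] rows [[[-0.5, -2.0, 0.8], np.float64(-0.14)]]
```

View pics/w28.png

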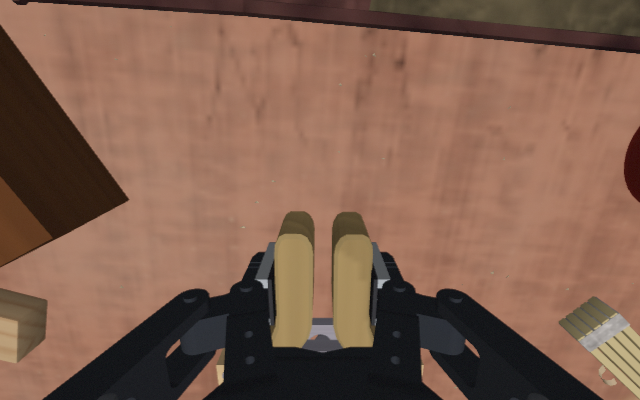

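{"api": "drive_tool", "payload": {
  "steps": [
    [[0,1,0],0],
    [[0,1,0],0],
    [[0,0,0],0],
    [[0,0,0],0],
    [[0,0,0],0],
    [[0,0,0],0]
  ],
  "jaw": 0,
  "force": 90
}}

```text
time: 22.98
tool_pos: [0.5361, -0.2335, 0.0171]
tcp_rot: [-2.666, -1.66, -0.001]
wrist_force: [-0.2, 1.4, 6.6]
width: 0.455
```

{"api": "drive_tool", "payload": {
  "steps": [
    [[0,0,0],0],
    [[0,0,0],0],
    [[0,0,0],0],
    [[0,0,0],0],
    [[0,0,0],0],
    [[0,0,0],0],
    [[0,0,0],0],
    [[0,0,0],0]
  ]
}}

```text
time: 23.65
tool_pos: [0.5361, -0.2335, 0.0171]
tcp_rot: [-2.666, -1.661, -0.001]
wrist_force: [0.4, 1.1, 6.6]
width: 0.452
```

Run:
```python
from h import *
s=bot.read_state();print(rot(64).T@s["wrist_force"][:2],s["torque"],s["joint_vel"].round(3))
plan([533.5,-232.8,16],1,64)
snap("wrist","w29",(230,180,420,360),4)
snap("scene","s29",(280,150,440,290),5)
snap("top","t29",(240,130,440,280),4)
```

```text
[1.14811916 0.07967119] [ 0.12046662  0.22600965 -1.76708458] [-0.    -0.    -0.     0.001  0.001  0.   ]
pos [ 536.1 -233.5   17.1] head 63.83 tilt [ 1.e-03 -2.e-04 -1.e+00] F [0.4 1.1 6.6] w 0.452 t 23.65
delta [-2.6  0.7 -1.1] rows [[[-0.5, -2.6, 1.1], np.float64(-0.17)]]
```

View pics/s29.png

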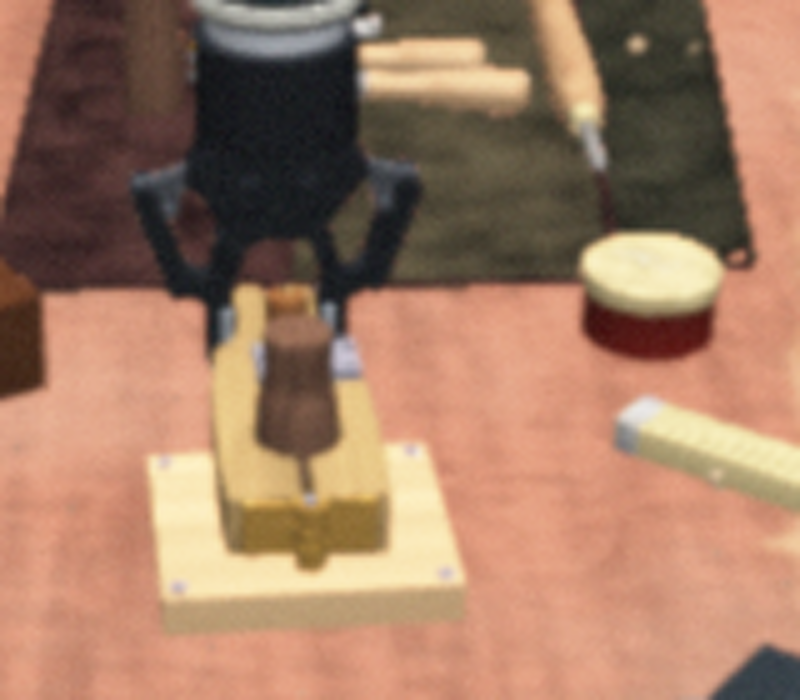

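View pics/t29.png

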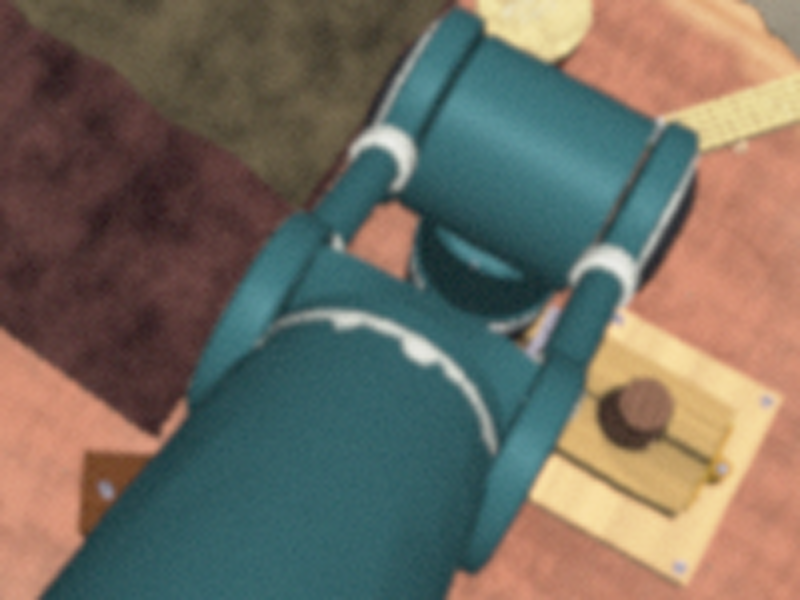

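View pics/w29.png

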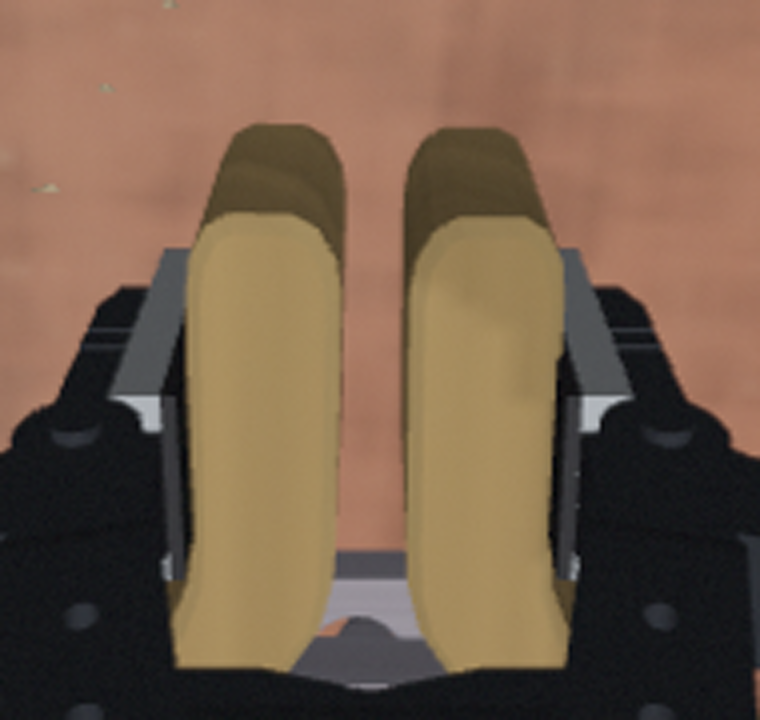

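Run:
```python
from workcell import bot
s=bot.read_state();print(s["time"],s["width"],s["wrist_force"])
print(bot.finish_job())
```

```text
23.8 0.4536136672241347 [-0.19333285  0.42221107  6.59293618]
the job is handed in; nothing more can be done
None
```

The job is done and handed in at 23.8 s. The short peg stands in the clamp recess with the jaw shut around it and the pin all the way down. The gripper is still squeezing the two handles at 90 N.

**Last checks:**
- **Jaw:** the push force rose to about 5 N when the jaw met the peg. In the last pictures the peg is upright and the handles are parallel between the pads.
- **Pin:** it slid down freely. The collar then stopped on the strap and held against an 18 N push.
- **Squeeze:** the opening reads about 0.45 and is steady. There is almost no sideways force on the wrist, and about 6.6 N upward.
- **Other things:** I never touched the tall peg, tin, rule or offcut. The last pictures show the tin and rule unmoved, but only part of the tall peg, and the offcut is out of view.

**Where readings disagreed:**
- **Peg placing:** the peg slid up a few mm in the fingers as I set it down. The wrist force showed no contact, so I judged its seating from the pictures.
- **Handle width:** the gripper opening suggests 38 to 41 mm over the handles, against the 44 mm given. The jaw may be squeezed slightly past parallel, by about 0.015 to 0.03 rad, so it may exceed the 0.02 tolerance. The opening also read 1 to 2 mm low on the peg and pin.

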